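Show a glass test strip in the strain viewer

ROBOT

A 7-joint arm with a two-finger parallel gripper is mounted at the origin on the work surface. World frame = base frame: x ahead of the robot, y to its left, z up, the work surface at z = 0. Lengths are in m, angles in rad, forces in N, time in s.
With the tool pointing down it reaches from about 0.4 to 0.85 m from the base axis. Payload 4.5 kg.
Tool frame: the origin (TCP) lies at the very end of the fingers, on their centre line; the grasp point (between the pads) lies 19 mm behind it (r.pinch_z is the distance from the TCP to the grasp point, in m); x points along the fingers, y is the direction in which the jaws open and shut, and the axes are right-handed (so a half turn about x gives the same grasp; the last joint's range is limited). The gripper opens to 88 mm and grips with 3 to 60 N. Pads are 18 mm wide; open, the fingers measure 123 mm over their backs; the gripper's body (75 mm by 187 mm) begins 45 mm behind the grasp point.
Start: joints at [1.215, 0.689, -0.195, 1.565, 0.157, 0.902, -0.215], TCP at [0.238, -0.578, 0.205] pointing down, gripper open.
Joint ranges: [-3.01, 3.01], [-0.46, 2.08], [-1.47, 1.51], [0.13, 2.56], [-1, 4.14], [0.04, 2.09], [-2.66, 2.66]. Speed limits (rad/s): [2.57, 2.57, 3.14, 3.14, 3.14, 3.14, 3.14].

INTERFACE

Orientations are given as a unit quaternion [x, y, z, w].
In Python, from plant import telemetry, cams, job, r gives the robot as it stands.
- The arm moves only by the tool send_rows, never from a script. Its argument "commands" is one flat list of numbers, 7 for each row, row after row: the shift along the world's x, y, z as a fraction of full scale, then the turn, a rotation vector about the world's x, y, z as a fraction of full scale, then the closure, from 0 (fully open) to 1 (shut). In form: [dx, dy, dz, wx, wy, wz, claw, dx, dy, dz, wx, wy, wz, claw, ...]. A call has 1 to 12 rows; each row shifts and turns the pose as measured when the row begins; what a row does not reach is not made up. Full scale, the value 1, is 250 mm for a shift and 90 degrees for a turn. A row lasts 1/10 s, in which the tool goes at most 50 mm and 8.59 degrees, less where a joint would pass 70% of its speed; a pose out of reach is approached as far as the arm can. A call with a number of a shift or a turn outside -1 to 1 is refused whole. A call with a gripper value outside its range is refused whole. The fingers move at their own pace and stop on an object; "newtons" is the grip in N (left out, the last holds). Time passes only in rows, so rows that do not move let the fingers close. It gives the time, the measured TCP pose, the force and the opening at its end, in the units of the state.
- telemetry.get_state(): the state, without advancing time (a new reading comes with each control period).
- cams.snapshot(name): name is "scene" or "top" or "wrist"; returns a dict with "image" (420x560x3 uint8, blue, green, red), "intrinsics" (3x3 intrinsics, pixels), "world_to_cam" (4x4, takes a point from world to camera coordinates). Camera axes: x right, y down, z forward; pixel columns grow to the right and rows downward; lengths in m; the calibration is good to about 2 mm. The wrist camera is an equidistant fisheye: a pixel r from the principal point sees the ray r / f radians off the axis. A picture is of the moment at which its call begins. There is no depth.
- job.finish_job(): hands the job in, once; it reports no verdict.
The state is a dict: "clock": time; "q": joint angles; "qd": joint speeds; "joint_torque": joint torques, N m; "tool_pos": TCP position; "eef_rot": TCP orientation; "contact_force": force on the tool from outside, world axes, zero at the start; "moment": the same for the moment, N m; "opening": opening from 0.0 (shut) to 1.0 (fully open).
Only numpy, scipy, OpenCV 4.12 (cv2) and the standard library are available. Lean on these libraries where they do the work, as an engineer would, in place of code of your own. Each camera call takes 0.05 s, during which the arm holds its last target.

TASK

Close the round rod port on top of the strain viewer with its black tapered plug, fully home, and let the plug go. Then take the test strip with the red chip from the rack, lower it gently through the viewer's narrow slot, and finish while still holding it there upright, the red chip at the middle of the window's height and the strip's lower end hanging clear of the chamber floor. Leave the other two strips standing in the rack and everything else on the bench where it is.

Things in the scene. Friction and masses are not known exactly. Their poses are not given: they have to be found in the camera images.
- viewer: Strain viewer (polariscope), fixed to the bench, 190 mm deep, 230 mm wide: blue lamp house on its -x side (88 deep, 200 wide, top at 100 mm), grey sample chamber on its +x side (100 deep, 230 wide, dark top plate at 120 mm) with a clear window, 170 wide, 40 high, in its +x face. Origin on the bench under the middle of the chamber; z up, y along the chamber. In the top plate, on the line x = 0: the slot at y = -45 mm and the round rod port at y = +45 mm.
- slot_mouth (a point): Centre of the mouth of the narrow slot, at the top of its white 45 degree lead-in lips, 125 mm above the bench; axes as the viewer's. The slot is 10 mm along x and 32 mm along y (2 mm more than a strip each way) and runs from 5 to 15 mm below this point; the lips widen it to 20 by 42 mm at the mouth. Below it is the open chamber, its floor 109 mm below this point.
- port_rim (a point): Centre of the rim of the white collar round the rod port, 135 mm above the bench, 15 mm above the top plate. Bore 39 mm, outside 49 mm; open to the chamber below.
- field (a point): Middle of the window's height, straight below the slot: 53 mm below slot_mouth, 72 mm above the bench; axes as the viewer's. The red chip's centre belongs here.
- plug: Black plastic plug of the rod port, standing loose on the bench on its narrow end, about 60 g. Origin at the centre of its foot, z up through the knob. From the foot up: taper 30 to 36 mm in diameter, 28 mm high; flange 50 mm in diameter, 5 mm thick; knob 26 mm in diameter, 32 mm high, top at 65 mm. Fully home, the flange lies on the collar's rim and the foot is 28 mm below it.
- rack: Light wooden rack, fixed to the bench, 46 by 176 by 30 mm (x, y, z), with three slots 22 mm deep at y = -55, 0 and +55 mm, each 10 by 32 mm with a strip upright in it; which strip is where changes. Origin at the centre of its underside.
- strip_red: The wanted test strip: clear glass bar 155 mm long (z), 30 mm wide (y), 8 mm thick (x), about 90 g, its top 40 mm frosted white, a round red chip 20 mm in diameter fused in, visible from both faces. Stands upright in the rack with its foot 8 mm above the bench. Origin at the centre of its foot, z up along its length.
- red_chip (a point): Centre of the red chip in strip_red, on its middle line 36 mm above its foot.
- strip_blue: Like strip_red but with a blue chip; stays in the rack.
- strip_amber: Like strip_red but with an amber chip; stays in the rack.
- tumbler: Blue glass tumbler, 72 mm in diameter, 85 mm high, beyond the viewer and rack; bystander. Origin under its centre.
- paperweight: Red glass paperweight, 72 mm in diameter, 62 mm high; bystander. Origin under its centre.
- jacks: Steel glassblower's jacks lying flat, 290 mm long (x), 62 mm wide, 10 mm high; bystander. Origin near the middle, on the bench.
- paddle: Wooden paddle lying flat, blade 110 by 85 mm to +x of its origin, handle 160 mm to -x, 13 mm thick; bystander.
- polish_jar: White jar with an orange cap, 68 mm in diameter, 85 mm high; bystander. Origin under its centre.
There are look-alikes about, which are no part of the job. What is shaped like the strip_red but pink is not meant.

How it is judged:
On the way, in this order (a step that is already met when the one before it is completed fails the run):
1. the plug is fully home in the rod port and let go (z of plug in the frame of port_rim below -0.025 m and horizontal distance between plug and port_rim below 0.004 m and angle between plug's own z axis and vertical below 0.08 rad and contact force between the fingers and plug below 0.1 N), for 0.3 s.
2. the red strip's lower end has passed down through the slot (x of strip_red in the frame of slot_mouth between -0.008 and 0.008 m and y of strip_red in the frame of slot_mouth between -0.008 and 0.008 m and z of strip_red in the frame of slot_mouth below -0.02 m), for 0.1 s.
At the end, for the whole second after the job is handed in: Plug upright in the rod port, within 3 mm of fully home; red strip gripped in the slot, still, within 7 degrees of upright, its chip within 9 mm of the middle of the window's height (so its foot is off the chamber floor); the other strips in the rack within 12 mm of their start (z of plug in the frame of port_rim below -0.025 m and horizontal distance between plug and port_rim below 0.004 m and angle between plug's own z axis and vertical below 0.08 rad and z of red_chip in the frame of field between -0.009 and 0.009 m and x of red_chip in the frame of field between -0.01 and 0.01 m and y of red_chip in the frame of field between -0.01 and 0.01 m and angle between strip_red's own z axis and vertical below 0.12 rad and contact force between the fingers and strip_red above 2 N and linear speed of strip_red below 0.02 m/s and angle between each of strip_blue, strip_amber's own z axis and vertical below 0.2 rad and distance of each of strip_blue, strip_amber from where it was at the start of the episode below 0.012 m); the arm keeps its last pose, push and grip.
It fails at once if another test strip is knocked over or lifted out (tilted over 0.3 rad or moved over 20 mm) (angle between any of strip_blue, strip_amber's own z axis and vertical above 0.3 rad or distance of any of strip_blue, strip_amber from where it was at the start of the episode above 0.02 m).
It fails at once if the red strip is forced against the viewer with over 30 N (contact force between strip_red and viewer above 30 N).
It fails at once if something else on the bench is moved by over 30 mm (distance of any of tumbler, paperweight, jacks, paddle, polish_jar from where it was at the start of the episode above 0.03 m).
It also fails if it takes over 64 s, if anything falls off the work surface, if the arm or the gripper's body presses on something with over 40 N, if the wrist force passes 120 N, or if a joint passes its speed limit or range.

## Working session

There is one attempt and no reset: what is moved stays moved. The work goes in short steps, Python scripts to look and compute and a tool call to move; the robot and the scene stay as the last step left them, time stands still between calls to the robot, and variables do not carry over. Pictures are saved under pics/ and viewed, and the job is handed in when it is done.

Besides the shell and the picture viewer there is one more tool, called after "Call:" in YAML: its name, and indented under it one key for each argument. send_rows: Moves the arm, as the interface text tells. Its arguments: {"type":"object","properties":{"commands":{"type":"array"},"newtons":{"type":"number"}},"required":["commands"]}

```bash
ls; mkdir -p pics
python3 - <<'E'
from plant import telemetry,cams,job,r
import cv2,pickle,numpy as np
print(r.pinch_z,telemetry.get_state())
for n in ['scene','top','wrist']:
    s=cams.snapshot(n); cv2.imwrite(f'pics/{n}0.png',s['image']); pickle.dump(s,open(f'pics/{n}0.pkl','wb'))
    print(n,np.round(s['intrinsics'],1).tolist(),np.round(s['world_to_cam'],3).tolist())
E
```

```text
pics
0.0187 {'clock': 0.0, 'q': array([ 1.21482204,  0.68999307, -0.1945042 ,  1.56632944,  0.15731026,
        0.90250567, -0.21511852]), 'qd': array([-1.29485889e-03, -1.49492998e-04, -6.63675098e-04,  8.27885397e-04,
        6.19715918e-05, -4.99562531e-04, -1.12949047e-04]), 'joint_torque': array([ 3.45902317e-04, -5.27555180e+01, -1.26678117e+00, -1.53426290e+01,
       -5.26854373e-02,  6.60882986e-03,  1.52111311e-04]), 'tool_pos': array([ 0.23716639, -0.57750631,  0.20420807]), 'eef_rot': array([-0.69353934, -0.13758433,  0.69389329, -0.13632988]), 'contact_force': array([-0.64454597,  0.19797452,  0.26251776]), 'moment': array([ 0.03609988,  0.01548049, -0.00559799]), 'opening': 1.0004219483416157}
scene [[470.1, 0.0, 273.2], [0.0, 470.1, 206.2], [0.0, 0.0, 1.0]] [[-0.264, 0.964, -0.008, 0.14], [0.82, 0.22, -0.527, -0.361], [-0.507, -0.146, -0.85, 1.538], [0.0, 0.0, 0.0, 1.0]]
top [[535.8, 0.0, 277.6], [0.0, 535.8, 205.1], [0.0, 0.0, 1.0]] [[0.021, -1.0, -0.001, -0.025], [-0.987, -0.02, -0.161, 0.539], [0.161, 0.004, -0.987, 1.34], [0.0, 0.0, 0.0, 1.0]]
wrist [[325.2, 0.0, 279.4], [0.0, 325.2, 210.1], [0.0, 0.0, 1.0]] [[0.38, -0.925, -0.002, -0.624], [-0.892, -0.367, 0.263, -0.035], [-0.244, -0.098, -0.965, 0.39], [0.0, 0.0, 0.0, 1.0]]
```

View pics/scene0.png

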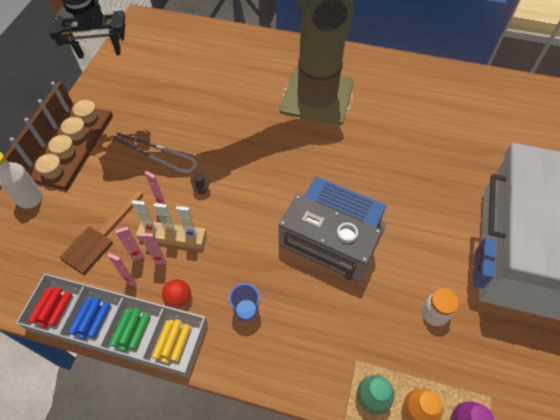

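View pics/top0.png

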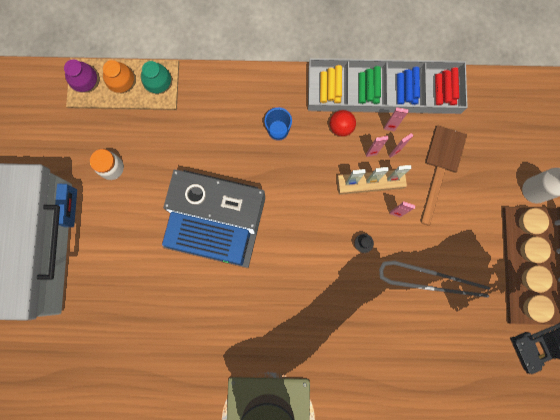

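View pics/wrist0.png

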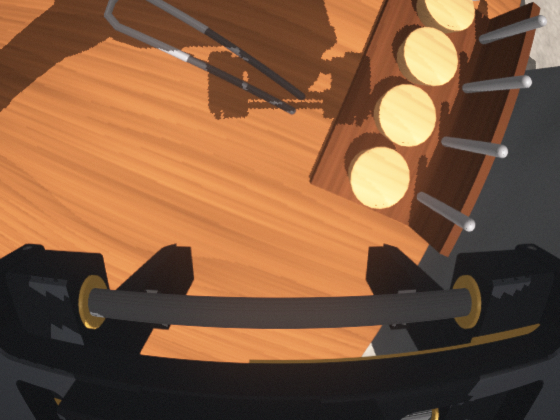

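The scene view shows the plug at about (200,184), the rack at (170,235) and the viewer at (330,225). Four pink look-alikes stand around the rack. I'll enlarge these areas to read pixels.

```bash
cat > h.py <<'E'
import numpy as np,cv2,pickle
def crop(src,x0,y0,x1,y1,k,out):
    im=cv2.imread(src)[y0:y1,x0:x1]; im=cv2.resize(im,None,fx=k,fy=k,interpolation=cv2.INTER_CUBIC)
    for i in range(0,x1-x0,10):
        cv2.line(im,(i*k,0),(i*k,6 if (x0+i)%50 else 14),(0,255,0),1)
        if (x0+i)%20==0: cv2.putText(im,str(x0+i),(i*k,24),0,.4,(0,255,0),1)
    for i in range(0,y1-y0,10):
        cv2.line(im,(0,i*k),(6,i*k),(0,255,0),1)
        if (y0+i)%20==0: cv2.putText(im,str(y0+i),(8,i*k+4),0,.4,(0,255,0),1)
    cv2.imwrite(out,im)
def load(f): return pickle.load(open(f,'rb'))
def ray(s,u,v,fish=False):
    K=s['intrinsics'];T=s['world_to_cam']
    d=np.array([(u-K[0,2])/K[0,0],(v-K[1,2])/K[1,1],1.])
    if fish:
        t=np.hypot(d[0],d[1]); d=np.array([d[0]/t*np.sin(t),d[1]/t*np.sin(t),np.cos(t)]) if t>1e-9 else np.array([0,0,1.])
    R=T[:3,:3]; return -R.T@T[:3,3], R.T@d
def atz(s,u,v,z,fish=False):
    o,d=ray(s,u,v,fish); return o+d*(z-o[2])/d[2]
def proj(s,p,fish=False):
    K=s['intrinsics'];T=s['world_to_cam'];c=T[:3,:3]@np.asarray(p,float)+T[:3,3]
    if fish:
        rr=np.hypot(c[0],c[1]);t=np.arctan2(rr,c[2]);x,y=c[0]/rr*t,c[1]/rr*t
    else: x,y=c[0]/c[2],c[1]/c[2]
    return np.array([K[0,0]*x+K[0,2],K[1,1]*y+K[1,2]])
E
python3 - <<'E'
from h import *
crop('pics/top0.png',330,100,420,260,5,'pics/t_rack.png') if 0 else None
crop('pics/top0.png',330,150,420,220,8,'pics/t_rack.png')
crop('pics/top0.png',150,160,280,270,6,'pics/t_view.png')
crop('pics/scene0.png',120,165,220,255,7,'pics/s_rack.png')
crop('pics/scene0.png',270,170,390,280,6,'pics/s_view.png')
E
```

```text
(no output)
```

View pics/t_rack.png

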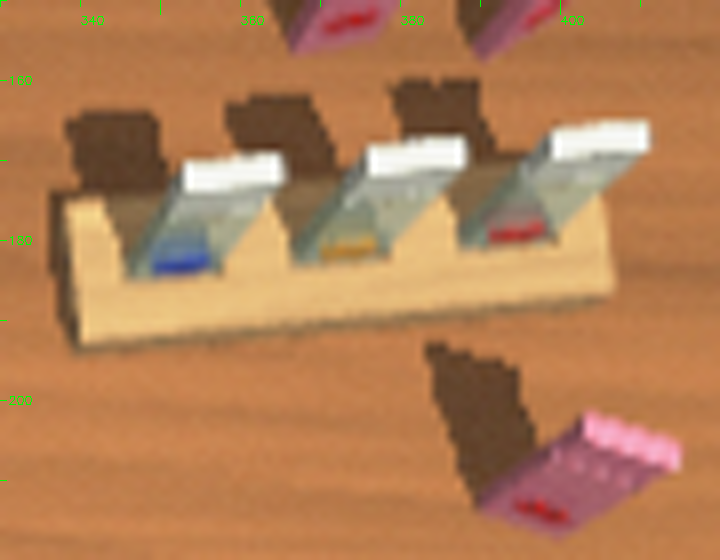

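View pics/t_view.png

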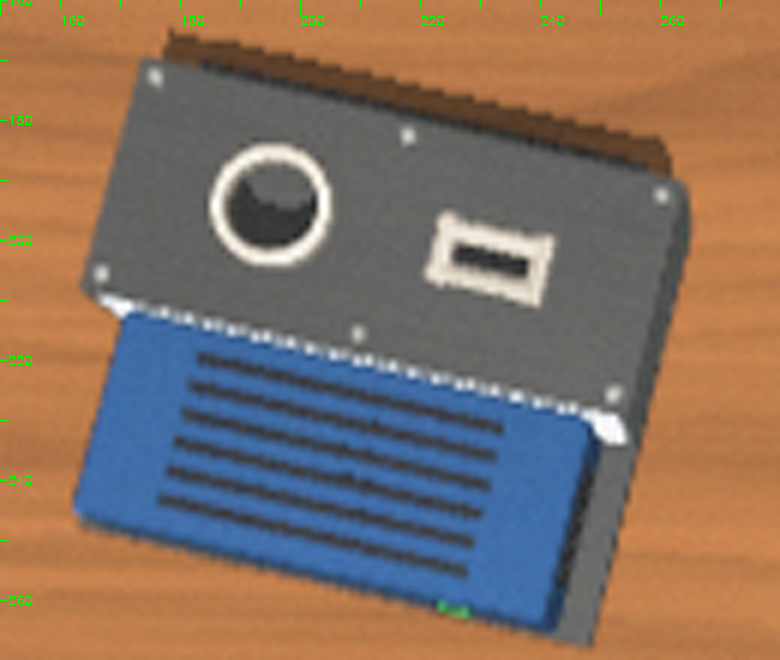

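View pics/s_rack.png

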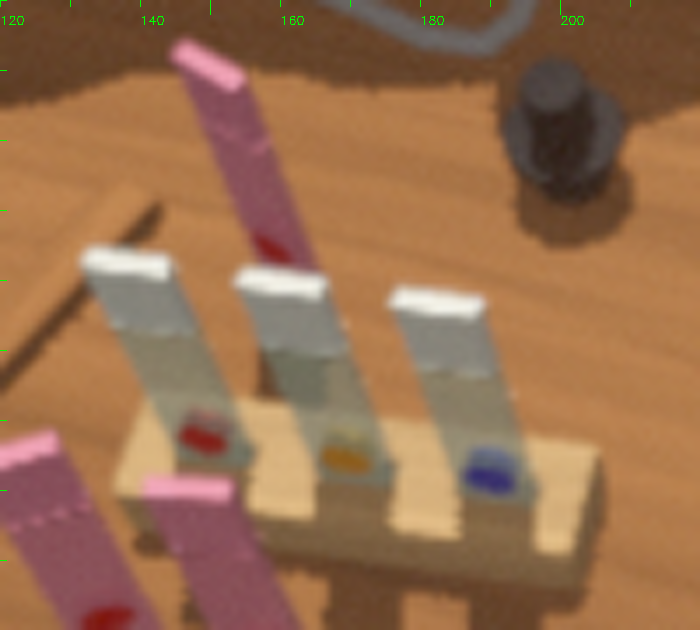

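View pics/s_view.png

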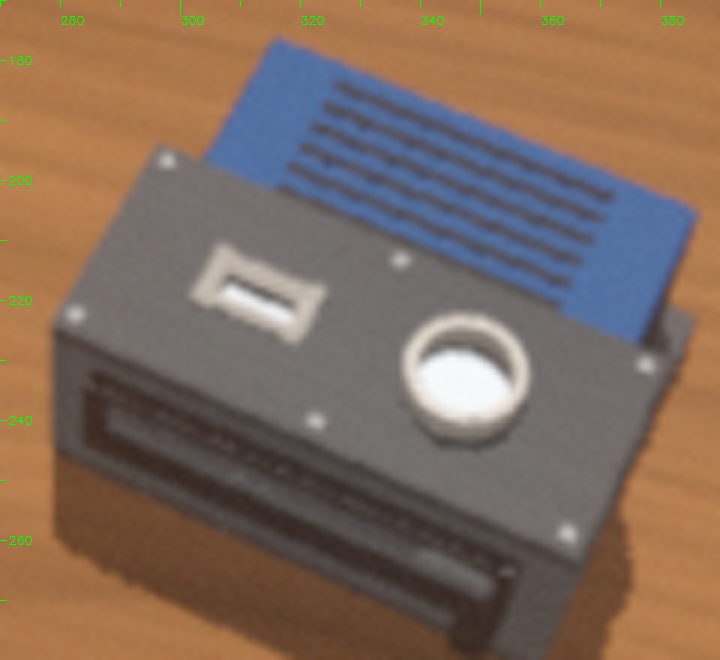

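The strip with the red chip stands clear and white-topped in the rack: scene chip at (149,227), top view at (394,179). The amber one is in the middle at (169,230), the blue at (190,232). Four all-pink strips stand outside the rack and are not meant. The wanted strip is at the rack end nearest the pink strip at top-view (400,210).

Run:
```python
from h import *
crop('pics/top0.png',340,220,400,265,10,'pics/t_plug.png')
S=load('pics/scene0.pkl');T=load('pics/top0.pkl')
def both(n,a,b,z):
    P=[atz(T,*a,z),atz(S,*b,z)]; 
    o1,d1=ray(T,*a);o2,d2=ray(S,*b)
    A=np.stack([d1,-d2],1);t=np.linalg.lstsq(A,o2-o1,rcond=None)[0]
    print(n,np.round(P[0],4),np.round(P[1],4),'tri',np.round((o1+d1*t[0]+o2+d2*t[1])/2,4))
both('port',(194.8,193.8),(347.2,231.6),.135)
both('slot',(231.4,202.9),(312.8,218.4),.125)
both('red',(404.6,167.1),(137.9,202.2),.163)
both('amber',(330+416/8-.4,150+158/8-.4),(120+282/7-.4,165+284/7-.4),.163)
both('blue',(330+235/8-.4,150+172/8-.4),(120+437/7-.4,165+304/7-.4),.163)
def tp(px,py,k,x0,y0,z,s): return atz(s,x0+px/k-.4,y0+py/k-.4,z)
# viewer plate screws in top
q=[tp(*p,6,150,160,.12,T)[:2] for p in [(155,77),(662,195),(614,394),(101,273)]]
print(np.round(q,4), [np.degrees(np.arctan2(*(q[1]-q[0])[::-1])),np.degrees(np.arctan2(*(q[2]-q[3])[::-1]))])
q=[tp(*p,6,270,170,.12,S)[:2] for p in [(168,160),(75,314),(567,533),(645,363)]]
print(np.round(q,4), [np.degrees(np.arctan2(*(q[3]-q[0])[::-1])),np.degrees(np.arctan2(*(q[2]-q[1])[::-1]))])
# rack top front edges
q=[tp(*p,8,330,150,.03,T)[:2] for p in [(80,342),(612,295),(66,205)]]
print(np.round(q,4),np.degrees(np.arctan2(*(q[1]-q[0])[::-1])))
```

```text
port [0.5478 0.1868 0.135 ] [0.5491 0.1886 0.135 ] tri [0.5481 0.1879 0.1328]
slot [0.529  0.0984 0.125 ] [0.529 0.101 0.125] tri [0.5289 0.0997 0.1243]
red [ 0.6177 -0.3149  0.163 ] [ 0.6165 -0.313   0.163 ] tri [ 0.6171 -0.3136  0.1638]
amber [ 0.6111 -0.26    0.163 ] [ 0.6106 -0.2584  0.163 ] tri [ 0.6108 -0.2592  0.1631]
blue [ 0.6057 -0.2061  0.163 ] [ 0.6043 -0.2041  0.163 ] tri [ 0.6051 -0.2049  0.164 ]
[[0.603  0.2393]
 [0.558  0.03  ]
 [0.4759 0.0472]
 [0.5211 0.2571]] [np.float64(-102.11672774139545), np.float64(-102.14791093297572)]
[[0.4727 0.0492]
 [0.5553 0.0304]
 [0.6005 0.24  ]
 [0.5177 0.2578]] [np.float64(77.83557684289507), np.float64(77.81816791450042)]
[[ 0.5785 -0.1751]
 [ 0.5978 -0.3494]
 [ 0.6243 -0.1704]] -83.68770759411504
```

View pics/t_plug.png

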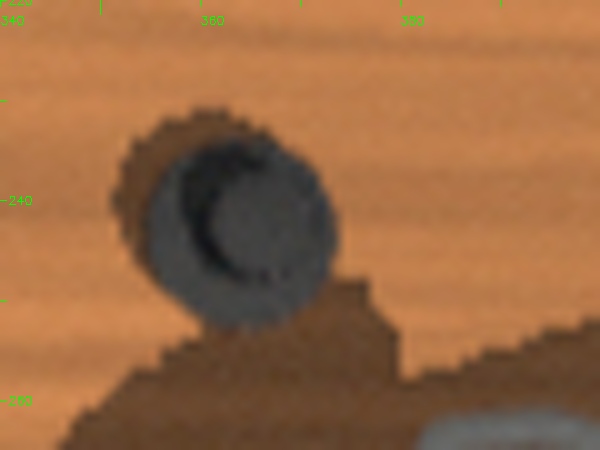

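Run:
```python
from h import *
from plant import telemetry
from scipy.spatial.transform import Rotation as R
S=load('pics/scene0.pkl');T=load('pics/top0.pkl')
print('plug',atz(T,365.2,241.7,.065),atz(T,363.8,243,.033),atz(S,198.6,176.5,.065))
print(R.from_quat(telemetry.get_state()['eef_rot']).as_matrix().round(3))
# pink tops in top view
for n,p in dict(a=(330+632/8,150+440/8)).items(): print(n,atz(T,*p,.16))
for p in [(405,207),(380,140),(404,138),(400,113)]: print(p,atz(T,*p,.155).round(3))
crop('pics/top0.png',350,95,420,225,6,'pics/t_pink.png')
```

```text
plug [ 0.44702671 -0.23578804  0.065     ] [ 0.44670028 -0.23731746  0.033     ] [ 0.44496875 -0.23531993  0.065     ]
[[-0.001  0.38  -0.925]
 [ 0.001 -0.925 -0.38 ]
 [-1.    -0.001  0.   ]]
a [ 0.52685809 -0.32438896  0.16      ]
(405, 207) [ 0.523 -0.316  0.155]
(380, 140) [ 0.686 -0.258  0.155]
(404, 138) [ 0.692 -0.317  0.155]
(400, 113) [ 0.755 -0.308  0.155]
```

View pics/t_pink.png

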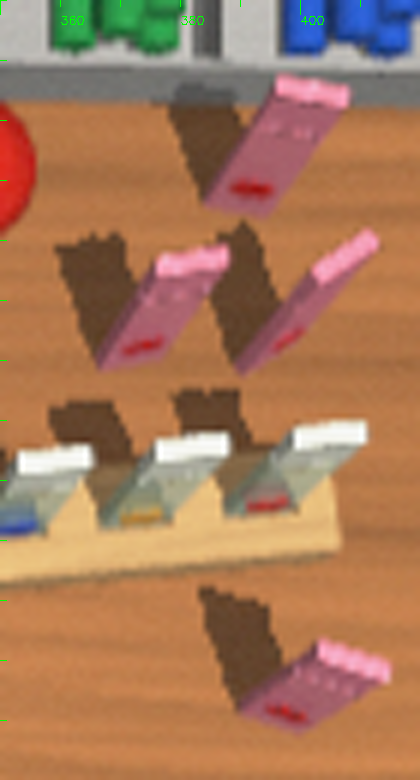

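Plug at about (0.446,-0.236) (the two views agree to 2 mm). Port (0.548,0.188), slot (0.529,0.100), viewer yaw −12.15°, rack yaw 6.3°, red strip (0.617,−0.3137). I'll move over the plug.

Call:
send_rows:
  commands: [0.084,0.137,-0.03,0,0,0,0.4,0.084,0.137,-0.03,0,0,0,0.4,0.084,0.137,-0.03,0,0,0,0.4,0.084,0.137,-0.03,0,0,0,0.4,0.084,0.137,-0.03,0,0,0,0.4,0.084,0.137,-0.03,0,0,0,0.4,0.084,0.137,-0.03,0,0,0,0.4,0.084,0.137,-0.03,0,0,0,0.4,0.084,0.137,-0.03,0,0,0,0.4,0.084,0.137,-0.03,0,0,0,0.4,0,0,0,0,0,0,0.4]
  newtons: 20

```text
clock: 1.25
tool_pos: [0.4505, -0.2221, 0.1251]
eef_rot: [-0.694, -0.135, 0.694, -0.135]
contact_force: [-1.2, 0.1, -1.2]
opening: 0.6
```

```bash
cat > look.py <<'E'
import sys,pickle,cv2
from plant import cams,telemetry
import numpy as np
from scipy.spatial.transform import Rotation as R
tag=sys.argv[1]
for n in sys.argv[2:]:
    s=cams.snapshot(n); cv2.imwrite(f'pics/{n}{tag}.png',s['image']); pickle.dump(s,open(f'pics/{n}{tag}.pkl','wb'))
s=telemetry.get_state(); M=R.from_quat(s['eef_rot']).as_matrix()
print(round(s['clock'],2),s['tool_pos'].round(4),'approach',M[:,0].round(3),'jawdeg',round(np.degrees(np.arctan2(M[1,1],M[0,1])),2),'F',s['contact_force'].round(2),'open',round(s['opening'],3),'q',s['q'].round(2))
E
python3 look.py 1 wrist
```

```text
1.3 [ 0.4487 -0.2252  0.1254] approach [-0.002 -0.002 -1.   ] jawdeg -68.19 F [-0.37  0.97  0.26] open 0.6 q [ 0.43  0.66 -0.09  2.01  0.12  0.48 -0.94]
```

View pics/wrist1.png

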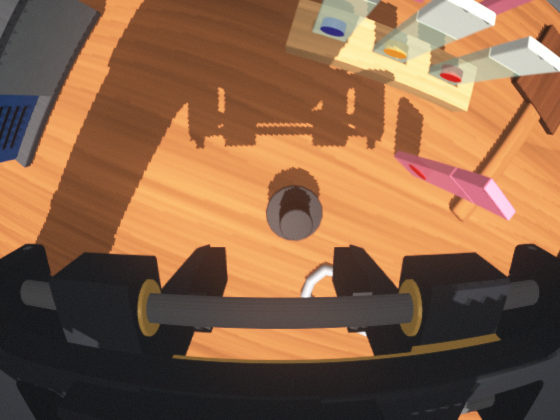

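```bash
python3 - <<'E'
from h import *
s=load('pics/wrist1.pkl')
print(atz(s,297,224,.065,True),atz(s,294,212,.033,True))
S=load('pics/scene0.pkl')
for z,p in((.163,(0.617,-.3137)),): print(proj(s,[.6051+.0,-.2049,.163],True),proj(s,[.4465,-.236,.065],True))
E
python3 look.py 1b
```

```text
[ 0.4484778 -0.2377955  0.065    ] [ 0.44877331 -0.23662986  0.033     ]
[369.61284594 -38.96151101] [293.88316485 225.42822453]
1.3 [ 0.4487 -0.2252  0.1254] approach [-0.002 -0.002 -1.   ] jawdeg -68.19 F [-0.37  0.97  0.26] open 0.6 q [ 0.43  0.66 -0.09  2.01  0.12  0.48 -0.94]
```

Call:
send_rows:
  commands: [-0.005,-0.045,0,0,0,0,0.4,0,0,-0.1,0,0,0,0.4,0,0,-0.1,0,0,0,0.4,0,0,-0.08,0,0,0,0.4,0,0,0,0,0,0,0.4]

```text
clock: 1.8
tool_pos: [0.4441, -0.2492, 0.0549]
eef_rot: [-0.694, -0.126, 0.696, -0.133]
contact_force: [0.0, 0.2, -0.1]
opening: 0.601
```

```bash
python3 look.py 1c
```

```text
1.8 [ 0.4441 -0.2492  0.0549] approach [-0.   -0.01 -1.  ] jawdeg -68.94 F [ 0.03  0.23 -0.07] open 0.601 q [ 0.45  0.79 -0.05  2.04  0.16  0.31 -0.94]
```

Call:
send_rows:
  commands: [0.012,0.05,0,0,0,0,0.4,0,0,0,0,0,0,0.4,0,0,0,0,0,0,0.4]

```text
clock: 2.1
tool_pos: [0.4466, -0.24, 0.0568]
eef_rot: [-0.695, -0.123, 0.696, -0.131]
contact_force: [0.4, -1.9, 0.1]
opening: 0.604
```

```bash
python3 look.py 1d wrist
```

```text
2.15 [ 0.4469 -0.2396  0.0569] approach [ 0.001 -0.012 -1.   ] jawdeg -69.26 F [-0.47  0.85  0.55] open 0.596 q [ 0.42  0.78 -0.05  2.05  0.15  0.31 -0.96]
```

View pics/wrist1d.png

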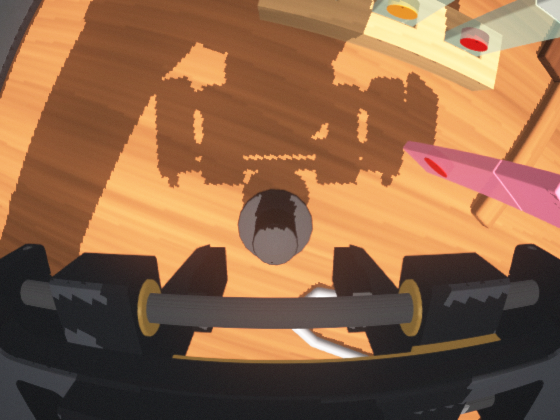

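Run:
```python
from h import *
s=load('pics/wrist1d.pkl')
print(atz(s,275,246,.065,True),atz(s,275,222,.033,True))
```

```text
[ 0.44675476 -0.23730164  0.065     ] [ 0.45064245 -0.23581875  0.033     ]
```

Call:
send_rows:
  commands: [0.002,0.012,-0.04,0.008,0,0,0.4,0,0,-0.03,0,0,0,0.4,0,0,-0.006,0,0,0,0.4,0,0,0,0,0,0,0.4]

```text
clock: 2.55
tool_pos: [0.4483, -0.2368, 0.0373]
eef_rot: [0.697, 0.127, -0.694, 0.127]
contact_force: [-0.7, -0.0, 0.4]
opening: 0.602
```

```bash
python3 look.py 1e
```

```text
2.55 [ 0.4483 -0.2368  0.0373] approach [ 0.004  0.001 -1.   ] jawdeg -69.25 F [-0.71 -0.02  0.4 ] open 0.602 q [ 0.43  0.82 -0.06  2.05  0.15  0.27 -0.96]
```

Good position. I'll close on the knob.

Call:
send_rows:
  commands: [-0.002,0,0,0,0,0,0.6,0,0,0,0,0,0,0.8,0,0,0,0,0,0,0.9,0,0,0,0,0,0,0.9,0,0,0,0,0,0,0.9,0,0,0,0,0,0,0.9]
  newtons: 20

```text
clock: 3.15
tool_pos: [0.4478, -0.2368, 0.0375]
eef_rot: [0.697, 0.127, -0.694, 0.127]
contact_force: [0.3, -0.7, -0.0]
opening: 0.105
```

```bash
python3 look.py 1f wrist
```

```text
3.2 [ 0.4479 -0.2368  0.0375] approach [ 0.004  0.    -1.   ] jawdeg -69.24 F [ 0.62 -0.54  0.6 ] open 0.102 q [ 0.43  0.82 -0.06  2.05  0.15  0.27 -0.96]
```

View pics/wrist1f.png

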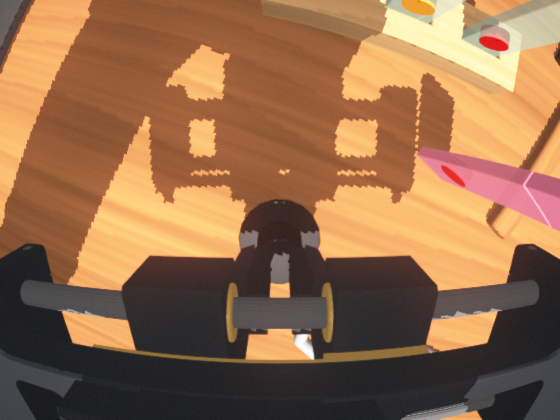

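```bash
python3 look.py 1g scene top
python3 - <<'E'
from h import *
crop('pics/wrist1f.png',200,180,360,360,4,'pics/w1f.png')
crop('pics/scene1g.png',150,130,260,210,7,'pics/s1g.png')
s=load('pics/wrist1f.pkl')
from plant import telemetry
t=telemetry.get_state()['tool_pos']
print(proj(s,t,True),proj(s,t+[0,0,.0187],True))
E
```

```text
3.3 [ 0.4478 -0.2368  0.0375] approach [ 0.004  0.001 -1.   ] jawdeg -69.24 F [-0.63 -0.31 -0.54] open 0.1 q [ 0.43  0.82 -0.06  2.05  0.15  0.27 -0.96]
[279.1839958  242.50602456] [279.19059193 254.79830627]
```

View pics/w1f.png

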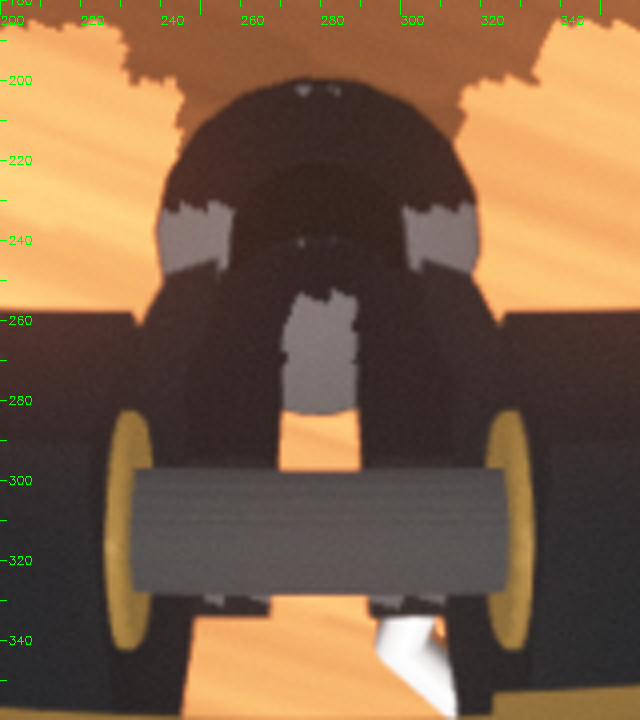

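View pics/s1g.png

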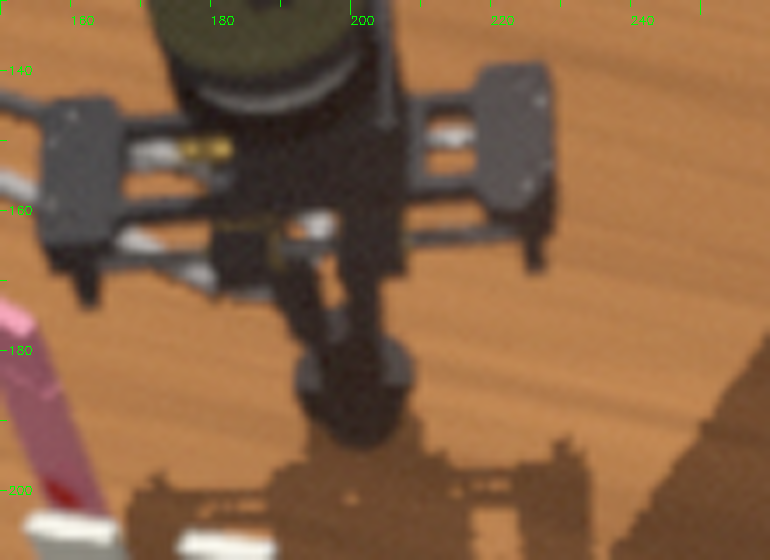

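```bash
python3 - <<'E'
from h import *
s=load('pics/wrist1f.pkl')
c=np.array([.4472,-.2365])
for z,rad in((.065,.013),(.038,.013),(.033,.025),(0.,.015)):
    print(z,[proj(s,[c[0]+rad*np.cos(a),c[1]+rad*np.sin(a),z],True).round(0).tolist() for a in np.radians([-70,20,110,200])],proj(s,[*c,z],True).round(0))
o,d=ray(s,279,210,True);print(o)
E
python3 - <<'E'
import sys; sys.path.insert(0,'.')
from plant import r
print([a for a in dir(r) if a[0]!='_'])
E
```

```text
0.065 [[304.0, 263.0], [279.0, 239.0], [253.0, 262.0], [278.0, 285.0]] [278. 262.]
0.038 [[300.0, 244.0], [279.0, 223.0], [256.0, 243.0], [278.0, 264.0]] [278. 244.]
0.033 [[319.0, 241.0], [279.0, 200.0], [237.0, 240.0], [278.0, 278.0]] [278. 241.]
0.0 [[300.0, 224.0], [279.0, 204.0], [257.0, 224.0], [278.0, 244.0]] [278. 224.]
[ 0.51173091 -0.21259162  0.21768097]
['Unreachable', 'pinch_z']
```

The fingers closed to 9 mm, though the knob is 26 mm across and centred between them. I'll lift a little and see whether it holds.

Call:
send_rows:
  commands: [0,0,0.04,0,0,0,0.9,0,0,0.04,0,0,0,0.9,0,0,0,0,0,0,0.9]

```text
clock: 3.6
tool_pos: [0.4478, -0.2368, 0.0592]
eef_rot: [0.697, 0.127, -0.694, 0.127]
contact_force: [0.8, 0.2, 0.9]
opening: 0.106
```

```bash
python3 look.py 1h wrist;python3 - <<'E'
from h import *
crop('pics/wrist1h.png',200,180,360,360,4,'pics/w1h.png')
E
```

```text
3.65 [ 0.4476 -0.2367  0.0588] approach [ 0.003  0.001 -1.   ] jawdeg -69.24 F [ 0.71  0.05 -1.43] open 0.101 q [ 0.44  0.78 -0.07  2.04  0.14  0.32 -0.95]
```

View pics/w1h.png

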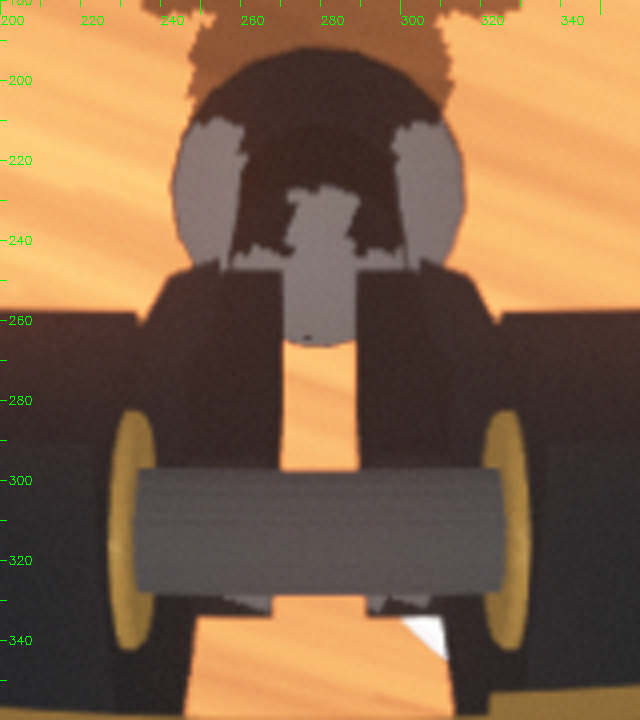

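The plug stayed put. The image scale at the fingertips (2.03 px/mm) and their row (247) put the real finger ends about 30 mm above the reported TCP, so the jaws closed just above the knob. I'll open, go about 28 mm lower and check by image before gripping.

Call:
send_rows:
  commands: [0,0,0,0,0,0,0.4,0,0,0,0,0,0,0.4,0,0,0,0,0,0,0.4,0,0,0,0,0,0,0.4,0,0,-0.06,0,0,0,0.4,0,0,-0.06,0,0,0,0.4,0,0,-0.03,0,0,0,0.4,0,0,0,0,0,0,0.4,0,0,0,0,0,0,0.4]

```text
clock: 4.55
tool_pos: [0.4477, -0.2367, 0.02]
eef_rot: [0.697, 0.127, -0.694, 0.127]
contact_force: [0.3, 0.1, 0.1]
opening: 0.603
```

```bash
python3 look.py 1i wrist;python3 - <<'E'
from h import *
crop('pics/wrist1i.png',160,180,400,360,3,'pics/w1i.png')
E
```

```text
4.6 [ 0.4478 -0.2367  0.0201] approach [ 0.004  0.001 -1.   ] jawdeg -69.23 F [ 0.13 -0.96  0.43] open 0.6 q [ 0.43  0.86 -0.05  2.06  0.15  0.23 -0.96]
```

View pics/w1i.png

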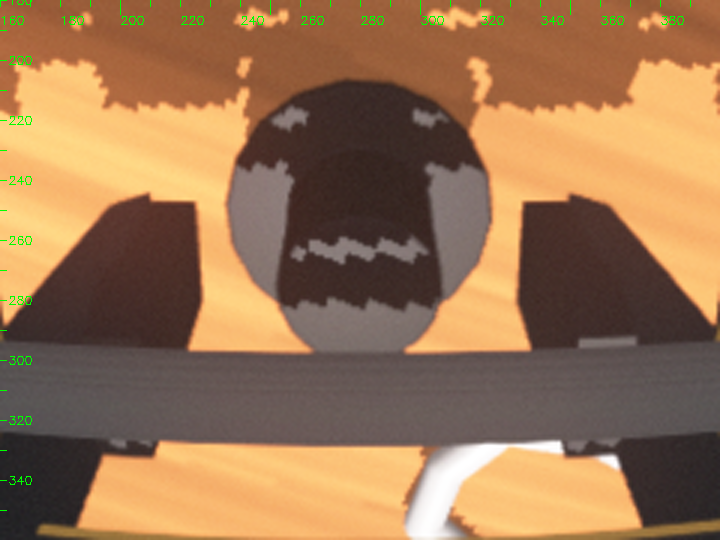

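Call:
send_rows:
  commands: [-0.001,0,-0.03,0,0,0,0.4,0,0,-0.015,0,0,0,0.4,0,0,0,0,0,0,0.4,0,0,0,0,0,0,0.9,0,0,0,0,0,0,0.9,0,0,0,0,0,0,0.9,0,0,0,0,0,0,0.9,0,0,0,0,0,0,0.9]
  newtons: 20

```text
clock: 5.4
tool_pos: [0.4484, -0.2372, 0.0093]
eef_rot: [0.698, 0.127, -0.694, 0.128]
contact_force: [0.7, 0.9, -1.2]
opening: 0.28
```

```bash
python3 look.py 1j wrist;python3 - <<'E'
from h import *
crop('pics/wrist1j.png',160,180,400,360,3,'pics/w1j.png')
E
```

```text
5.45 [ 0.4484 -0.2372  0.0093] approach [ 0.006 -0.    -1.   ] jawdeg -69.25 F [ 0.57  0.03 -0.65] open 0.282 q [ 0.42  0.88 -0.04  2.06  0.15  0.2  -0.96]
```

View pics/w1j.png

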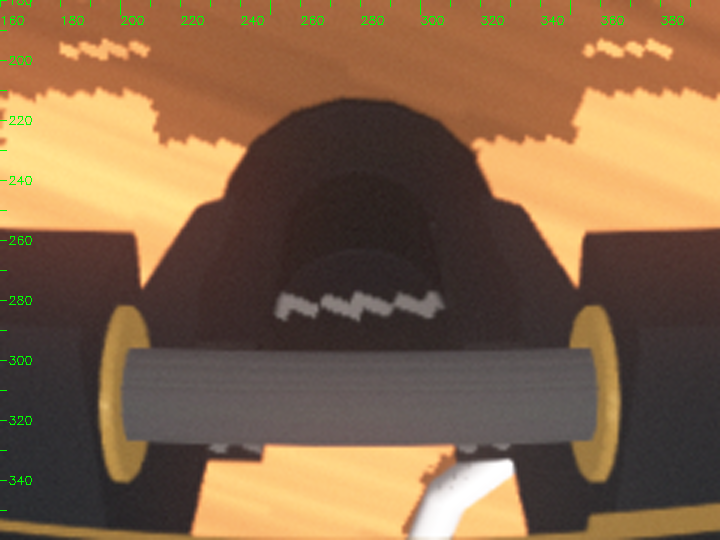

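Gripped: opening 24.8 mm on the 26 mm knob. Now I'll lift and check it.

Call:
send_rows:
  commands: [0,0,0.06,0,0,0,0.9,0,0,0.14,0,0,0,0.9,0,0,0.16,0,0,0,0.9,0,0,0.16,0,0,0,0.9,0,0,0.12,0,0,0,0.9,0,0,0.04,0,0,0,0.9,0,0,0,0,0,0,0.9]

```text
clock: 6.15
tool_pos: [0.4459, -0.236, 0.1841]
eef_rot: [0.696, 0.128, -0.695, 0.127]
contact_force: [-0.6, 0.2, -0.9]
opening: 0.28
```

Call:
send_rows:
  commands: [0.01,0.05,0,0,0,0,0.9,0.03,0.12,0,0,0,0,0.9,0.04,0.16,0,0,0,0,0.9,0.04,0.16,0,0,0,0,0.9,0.04,0.16,0,0,0,0,0.9,0.04,0.16,0,0,0,0,0.9,0.04,0.16,0,0,0,0,0.9,0.04,0.16,0,0,0,0,0.9,0.03,0.12,0,0,0,0,0.9,0.02,0.08,0,0,0,0,0.9,0.01,0.04,0,0,0,0,0.9,0,0,0,0,0,0,0.9]

```text
clock: 7.35
tool_pos: [0.5153, 0.1315, 0.1623]
eef_rot: [-0.682, -0.133, 0.708, -0.126]
contact_force: [-0.1, -0.0, -0.7]
opening: 0.28
```

```bash
python3 look.py 2 wrist scene top
```

```text
7.5 [0.5156 0.1277 0.1631] approach [-0.037  0.    -0.999] jawdeg -69.19 F [ 0.36 -0.69  0.2 ] open 0.276 q [-0.29  0.64 -0.05  1.86  0.03  0.68 -1.56]
```

View pics/wrist2.png

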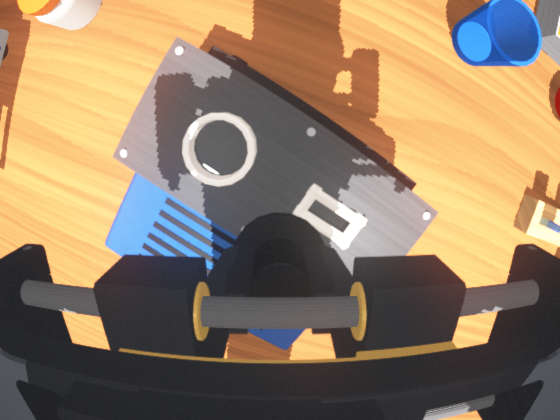

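View pics/scene2.png

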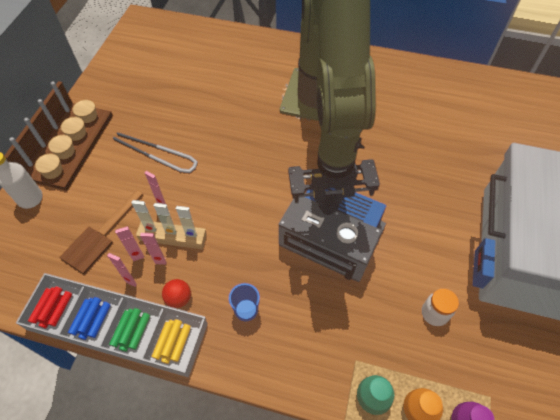

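Run:
```python
from h import *
s=load('pics/wrist2.pkl')
print(atz(s,219,149,.135,True),atz(s,330,216,.125,True))
```

```text
[0.55005038 0.18658888 0.135     ] [0.53184996 0.10043937 0.125     ]
```

Call:
send_rows:
  commands: [0,0,0.06,0,-0.012,0,0.9,0.05,0.08,0.04,0,-0.012,0,0.9,0.05,0.08,0,0,0,0,0.9,0.03,0.05,0,0,0,0,0.9,0.01,0.01,0,0,0,0,0.9,0,0,0,0,0,0,0.9]

```text
clock: 8.1
tool_pos: [0.5517, 0.1728, 0.1949]
eef_rot: [0.699, 0.12, -0.694, 0.124]
contact_force: [-0.6, -0.0, -0.4]
opening: 0.28
```

```bash
python3 look.py 3 wrist
```

```text
8.15 [0.5515 0.1724 0.1949] approach [ 0.007 -0.005 -1.   ] jawdeg -70.18 F [-0.18 -0.9  -0.05] open 0.281 q [-0.37  0.63 -0.02  1.73  0.03  0.77 -1.64]
```

View pics/wrist3.png

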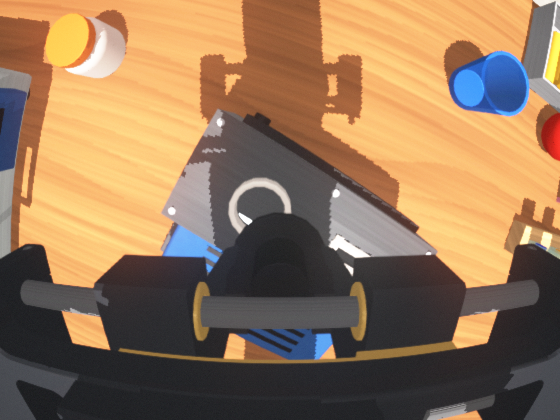

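Call:
send_rows:
  commands: [-0.004,0.034,-0.06,0.003,0.004,0,0.9,-0.003,0.023,-0.06,0,0,0,0.9,0,0,0,0,0,0,0.9,0,0,0,0,0,0,0.9]

```text
clock: 8.55
tool_pos: [0.5479, 0.1835, 0.1626]
eef_rot: [-0.696, -0.12, 0.698, -0.12]
contact_force: [0.2, 0.7, -1.0]
opening: 0.28
```

```bash
python3 look.py 4 wrist scene top
python3 - <<'E'
from h import *
crop('pics/wrist4.png',180,150,380,300,4,'pics/w4.png')
crop('pics/scene4.png',290,170,390,260,7,'pics/s4.png')
crop('pics/top4.png',150,150,250,240,7,'pics/t4.png')
s=load('pics/wrist4.pkl')
print(proj(s,[.549,.1873,.135],True))
E
```

```text
8.7 [0.5484 0.1838 0.1632] approach [-0.001 -0.001 -1.   ] jawdeg -70.45 F [ 0.04 -0.04 -0.57] open 0.278 q [-0.39  0.68 -0.03  1.76  0.03  0.71 -1.66]
[274.48146749 224.41606121]
```

View pics/w4.png

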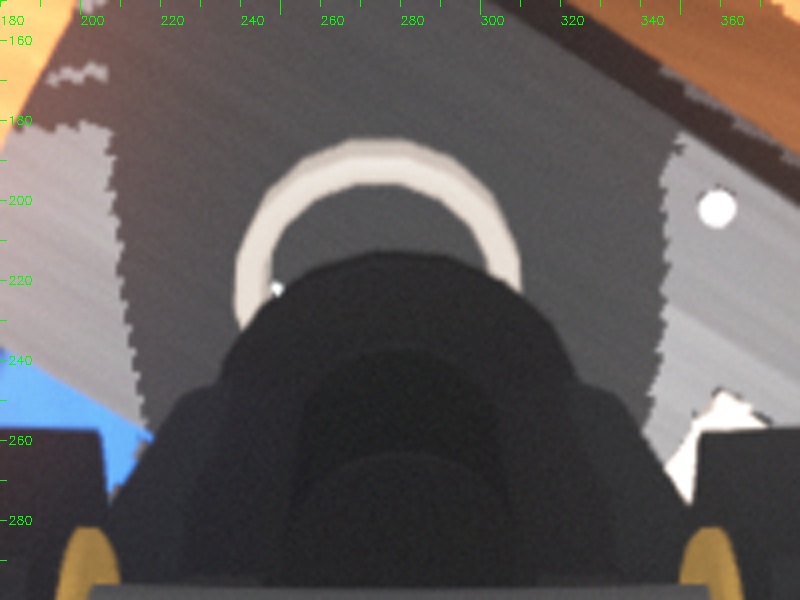

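View pics/s4.png

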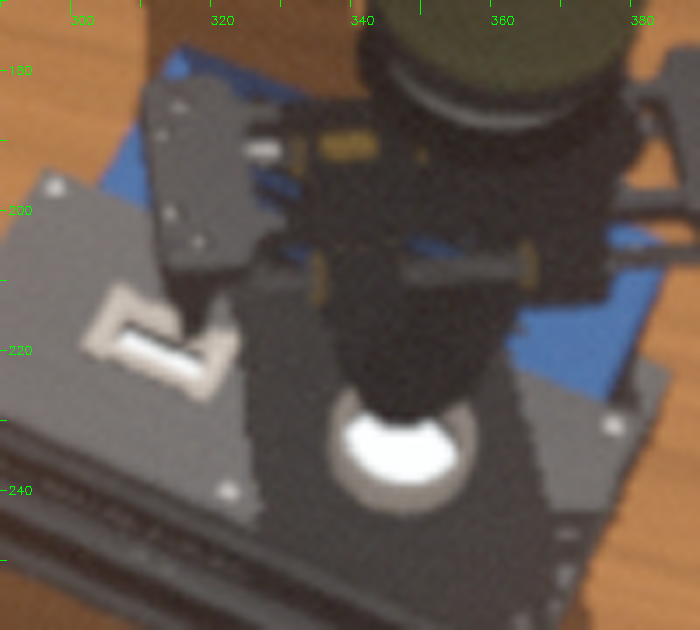

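View pics/t4.png

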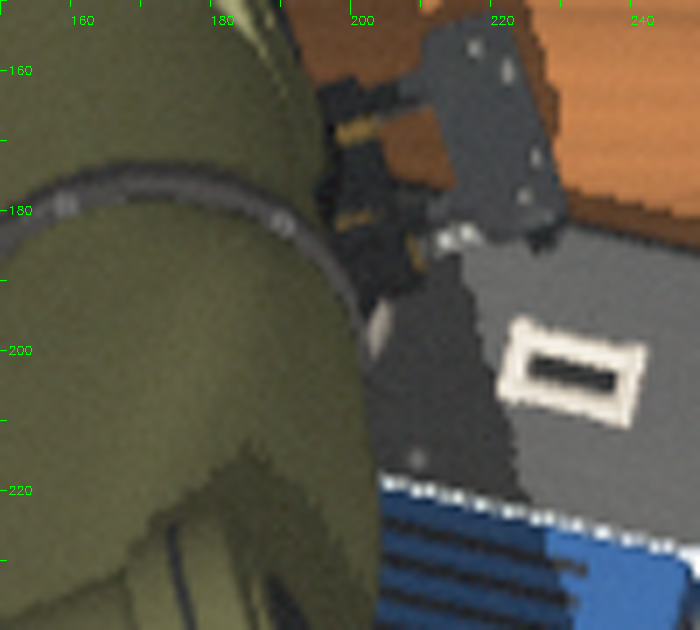

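Run:
```python
from h import *
s=load('pics/wrist4.pkl'); t=np.array([.5482,.1837]);u=np.array([np.cos(np.radians(19.5)),np.sin(np.radians(19.5))])
for off in(-.003,0,.003):
    print(off,[proj(s,[*(t+u*(off+.025)),z],True).round(1) for z in(.187,.182)], proj(s,[*(t+u*(off-.0)),.2189],True).round(1),proj(s,[*(t+u*(off+.013)),.2189],True).round(1))
for c in ((.5484,.1877),(.550,.1866)):
    print([proj(s,[c[0]+.0245*np.cos(a),c[1]+.0245*np.sin(a),.135],True).round(1).tolist() for a in np.radians([20,110,290])],[proj(s,[c[0]+.0195*np.cos(a),c[1]+.0195*np.sin(a),.135],True).round(1).tolist() for a in np.radians([20,110,290])])
```

```text
-0.003 [array([279.2, 218.3]), array([279.2, 215.5])] [279.2 294.5] [279.2 267.7]
0 [array([279.2, 212.5]), array([279.2, 209.8])] [279.2 288.5] [279.2 261.2]
0.003 [array([279.2, 206.7]), array([279.2, 204.1])] [279.2 282.4] [279.2 254.6]
[[273.1, 189.2], [237.3, 225.2], [310.1, 224.7]] [[273.2, 196.7], [244.7, 225.2], [302.7, 224.8]]
[[275.5, 187.5], [239.6, 223.6], [312.5, 223.1]] [[275.6, 195.0], [246.9, 223.6], [305.0, 223.1]]
```

Call:
send_rows:
  commands: [0.005,0.015,-0.03,0,0,0,0.9,0,0,-0.02,0,0,0,0.9,0,0,0,0,0,0,0.9,0,0,0,0,0,0,0.9]

```text
clock: 9.1
tool_pos: [0.5505, 0.1877, 0.1505]
eef_rot: [0.697, 0.12, -0.697, 0.12]
contact_force: [-0.2, -0.6, -0.6]
opening: 0.282
```

```bash
python3 look.py 5 wrist scene
python3 - <<'E'
from h import *
crop('pics/scene5.png',310,200,380,260,9,'pics/s5.png')
E
```

```text
9.2 [0.5505 0.1876 0.1506] approach [ 0.001 -0.001 -1.   ] jawdeg -70.49 F [-0.21 -0.85  0.19] open 0.281 q [-0.39  0.7  -0.02  1.76  0.03  0.68 -1.66]
```

View pics/s5.png

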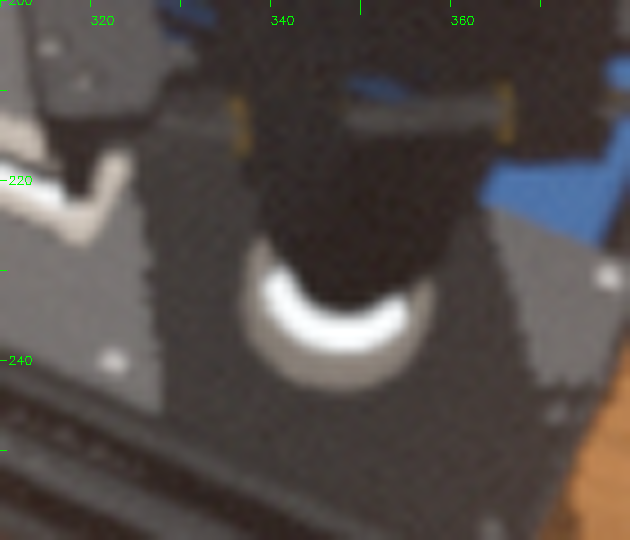

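Call:
send_rows:
  commands: [-0.003,0,-0.02,0,0,0,0.9,0,0,-0.02,0,0,0,0.9,0,0,-0.01,0,0,0,0.9,0,0,0,0,0,0,0.9]

```text
clock: 9.6
tool_pos: [0.5498, 0.1875, 0.1373]
eef_rot: [0.697, 0.12, -0.696, 0.12]
contact_force: [0.5, -0.2, -1.1]
opening: 0.28
```

```bash
python3 look.py 6 scene
python3 - <<'E'
from h import *
crop('pics/scene6.png',310,200,380,260,9,'pics/s6.png')
E
```

```text
9.65 [0.5499 0.1876 0.1374] approach [ 0.002 -0.    -1.   ] jawdeg -70.5 F [ 0.12 -0.58 -0.51] open 0.284 q [-0.39  0.72 -0.02  1.77  0.03  0.65 -1.67]
```

View pics/s6.png

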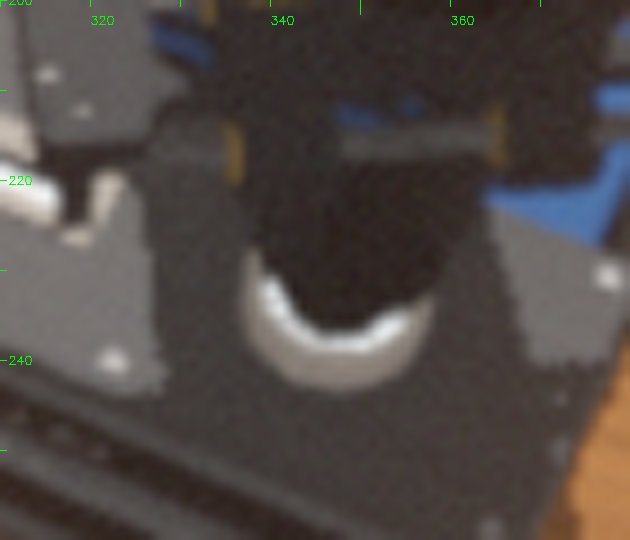

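The plug's foot is inside the bore with no contact force, so I'll continue to home.

Call:
send_rows:
  commands: [0,0,-0.02,0,0,0,0.9,0,0,-0.02,0,0,0,0.9,0,0,-0.02,0,0,0,0.9,0,0,-0.01,0,0,0,0.9,0,0,0,0,0,0,0.9]

```text
clock: 10.15
tool_pos: [0.5499, 0.1876, 0.1183]
eef_rot: [0.697, 0.12, -0.696, 0.12]
contact_force: [0.1, -1.0, -0.2]
opening: 0.279
```

```bash
python3 look.py 7 scene
python3 - <<'E'
from h import *
crop('pics/scene7.png',310,200,380,260,9,'pics/s7.png')
E
```

```text
10.2 [0.55   0.1876 0.1184] approach [ 0.002 -0.    -1.   ] jawdeg -70.5 F [-0.09  0.11  0.03] open 0.279 q [-0.39  0.74 -0.02  1.79  0.03  0.61 -1.67]
```

View pics/s7.png

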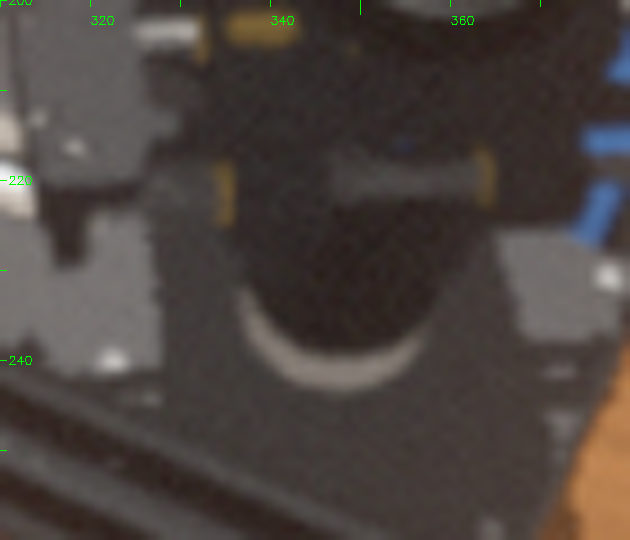

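Call:
send_rows:
  commands: [0,0,-0.006,0,0,0,0.9,0,0,-0.006,0,0,0,0.9,0,0,-0.004,0,0,0,0.9,0,0,0,0,0,0,0.9]

```text
clock: 10.6
tool_pos: [0.5504, 0.1878, 0.1166]
eef_rot: [0.698, 0.12, -0.696, 0.12]
contact_force: [0.2, 0.5, -0.2]
opening: 0.281
```

```bash
python3 look.py 8
```

```text
10.6 [0.5504 0.1878 0.1166] approach [ 0.003  0.    -1.   ] jawdeg -70.51 F [ 0.16  0.47 -0.17] open 0.281 q [-0.39  0.75 -0.02  1.79  0.03  0.6  -1.67]
```

Call:
send_rows:
  commands: [0,0,0,0,0,0,0.5,0,0,0,0,0,0,0.4,0,0,0,0,0,0,0.4,0,0,0,0,0,0,0.4,0,0,0.08,0,0,0,0.4,0,0,0.12,0,0,0,0.4,0,0,0.12,0,0,0,0.4,0,0,0,0,0,0,0.4]

```text
clock: 11.4
tool_pos: [0.5496, 0.1877, 0.1978]
eef_rot: [0.697, 0.12, -0.697, 0.12]
contact_force: [1.0, 0.1, 0.8]
opening: 0.599
```

```bash
python3 look.py 9 wrist scene
python3 - <<'E'
from h import *
crop('pics/scene9.png',310,190,380,250,9,'pics/s9.png')
crop('pics/wrist9.png',200,150,360,300,4,'pics/w9.png')
E
```

```text
11.5 [0.5472 0.1868 0.1946] approach [-0.005 -0.003 -1.   ] jawdeg -70.48 F [ 0.11  0.26 -1.02] open 0.602 q [-0.39  0.64 -0.02  1.72  0.02  0.79 -1.66]
```

View pics/s9.png

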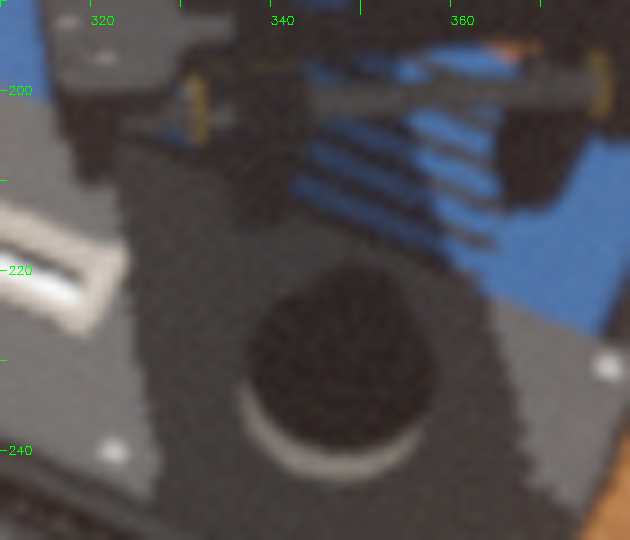

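View pics/wrist9.png

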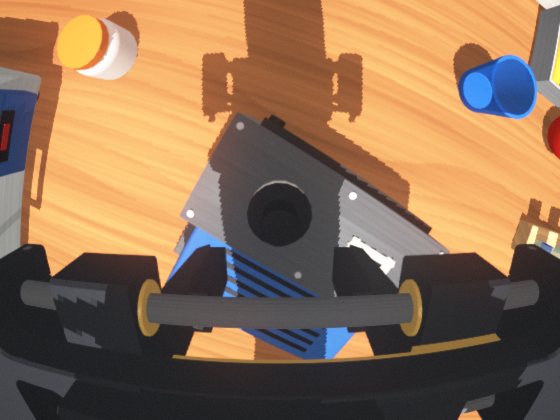

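Run:
```python
from h import *
s=load('pics/scene9.pkl');w=load('pics/wrist9.pkl')
c=np.array([.549,.1873])
a=np.linspace(0,2*np.pi,73)
for S,f in((s,False),(w,True)):
  for n,rad,z in(('flangeTop',.025,.140),('rim',.0245,.135),('collarbase',.0245,.12),('knobtop',.013,.172)):
    P=np.array([proj(S,[c[0]+rad*np.cos(t),c[1]+rad*np.sin(t),z],f) for t in a])
    print(n,P.min(0).round(1),P.max(0).round(1))
```

```text
flangeTop [336.3 221.3] [357.6 239.8]
rim [336.3 222.5] [357.  240.6]
collarbase [335.7 225.6] [356.1 243.5]
knobtop [343.  218.9] [354.3 228.6]
flangeTop [246.7 184. ] [312.1 246.8]
rim [247.9 183.4] [310.8 243.9]
collarbase [249.6 180. ] [309.1 237.5]
knobtop [260. 211.] [298.8 247.8]
```

View pics/w9.png

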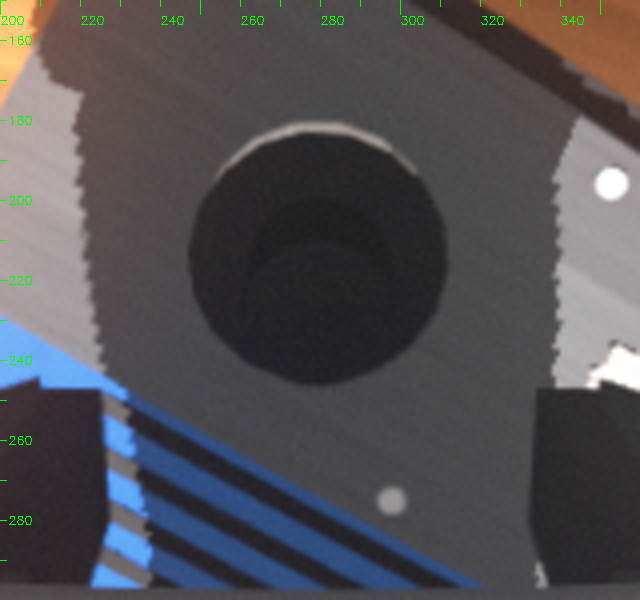

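The plug is home: flange outline at 247–312 × 184–246 px matches the seated model within 1 px. Next is the red strip, with the jaw turning to the rack's x axis.

Call:
send_rows:
  commands: [0.01,-0.06,0.02,0,0,0.05,0.4,0.02,-0.16,0,0,0,0.09,0.4,0.03,-0.18,0,0,0,0.09,0.4,0.03,-0.18,0,0,0,0.09,0.4,0.03,-0.18,0,0,0,0.09,0.4,0.03,-0.18,0,0,0,0.09,0.4,0.03,-0.18,0,0,0,0.09,0.4,0.03,-0.18,0,0,0,0.09,0.4,0.03,-0.18,0,0,0,0.09,0.4,0.02,-0.12,0,0,0,0.08,0.5,0.01,-0.05,0,0,0,0,0.5,0,0,0,0,0,0,0.5]

```text
clock: 12.7
tool_pos: [0.6009, -0.2378, 0.1791]
eef_rot: [0.448, 0.543, -0.469, 0.534]
contact_force: [0.5, 0.2, 0.3]
opening: 0.497
```

```bash
python3 look.py 10 wrist scene
```

```text
12.8 [ 0.6012 -0.2343  0.1798] approach [-0.029 -0.013 -1.   ] jawdeg 9.53 F [-0.05  1.   -1.07] open 0.499 q [ 0.53  0.78 -0.46  1.49  0.41  0.99  0.12]
```

View pics/wrist10.png

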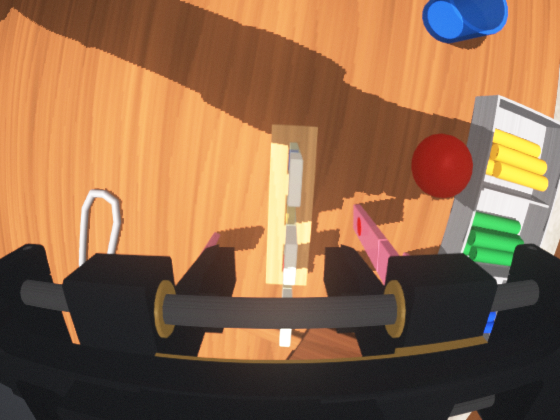

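Call:
send_rows:
  commands: [0.02,-0.1,0.03,0.008,-0.018,-0.035,0.5,0.025,-0.12,0.01,0,0,0,0.5,0.015,-0.08,0,0,0,0,0.5,0,-0.02,0,0,0,0,0.5,0,0,0,0,0,0,0.5,0,0,0,0,0,0,0.5]

```text
clock: 13.4
tool_pos: [0.6201, -0.2937, 0.1909]
eef_rot: [0.47, 0.534, -0.464, 0.528]
contact_force: [-0.0, -0.2, 0.4]
opening: 0.499
```

```bash
python3 look.py 11 wrist
```

```text
13.45 [ 0.6202 -0.2932  0.191 ] approach [-0.     0.013 -1.   ] jawdeg 7.43 F [ 0.41  0.88 -0.13] open 0.499 q [ 0.61  0.82 -0.47  1.36  0.38  1.06  0.21]
```

View pics/wrist11.png

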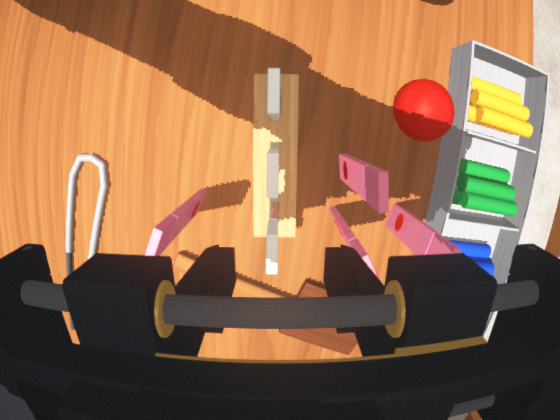

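Run:
```python
from h import *
crop('pics/wrist11.png',220,60,340,280,3,'pics/w11.png')
s=load('pics/wrist11.pkl')
a=np.radians(6.3)
for n,c in dict(red=(.6171,-.3137),amber=(.6110,-.2592),blue=(.6050,-.205)).items():
  print(n,[proj(s,[c[0]+dx*np.cos(a)-dy*np.sin(a),c[1]+dx*np.sin(a)+dy*np.cos(a),.163],True).round(1).tolist() for dx,dy in((-.004,.015),(.004,.015),(.004,-.015),(-.004,-.015))])
```

```text
red [[263.5, 232.4], [275.3, 232.7], [274.7, 272.7], [263.4, 272.5]]
amber [[264.0, 150.8], [276.5, 151.0], [275.8, 196.7], [263.6, 196.5]]
blue [[265.4, 66.6], [278.0, 66.8], [277.2, 112.8], [264.5, 112.6]]
```

View pics/w11.png

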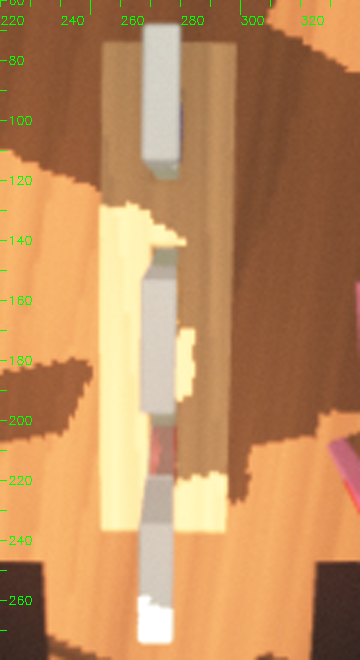

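Call:
send_rows:
  commands: [-0.004,-0.042,0,-0.008,0,-0.012,0.5,-0.004,-0.04,0,0,0,0,0.5,0,0,0,0,0,0,0.5,0,0,0,0,0,0,0.5]

```text
clock: 13.85
tool_pos: [0.6183, -0.3121, 0.1913]
eef_rot: [0.471, 0.528, -0.471, 0.527]
contact_force: [-0.1, -0.8, 0.8]
opening: 0.5
```

```bash
python3 look.py 12
```

```text
13.85 [ 0.6183 -0.3121  0.1913] approach [-0.001  0.    -1.   ] jawdeg 6.46 F [-0.12 -0.76  0.77] open 0.5 q [ 0.62  0.83 -0.46  1.34  0.39  1.06  0.21]
```

Call:
send_rows:
  commands: [0,-0.008,-0.06,0,0,0,0.5,0,0,-0.1,0,0,0,0.5,0,0,-0.1,0,0,0,0.5,0,0,-0.06,0,0,0,0.5,0,0,-0.02,0,0,0,0.5,0,0,0,0,0,0,0.5,0,0,0,0,0,0,0.5]

```text
clock: 14.55
tool_pos: [0.6167, -0.3142, 0.099]
eef_rot: [0.471, 0.528, -0.471, 0.526]
contact_force: [0.6, -0.5, 0.1]
opening: 0.504
```

```bash
python3 look.py 13 wrist scene;python3 - <<'E'
from h import *
crop('pics/wrist13.png',160,180,400,380,3,'pics/w13.png')
crop('pics/scene13.png',100,150,220,250,6,'pics/s13.png')
E
```

```text
14.65 [ 0.617  -0.3144  0.0996] approach [-0.001  0.001 -1.   ] jawdeg 6.41 F [ 0.89  0.66 -0.39] open 0.503 q [ 0.61  0.93 -0.43  1.42  0.44  0.89  0.17]
```

View pics/w13.png

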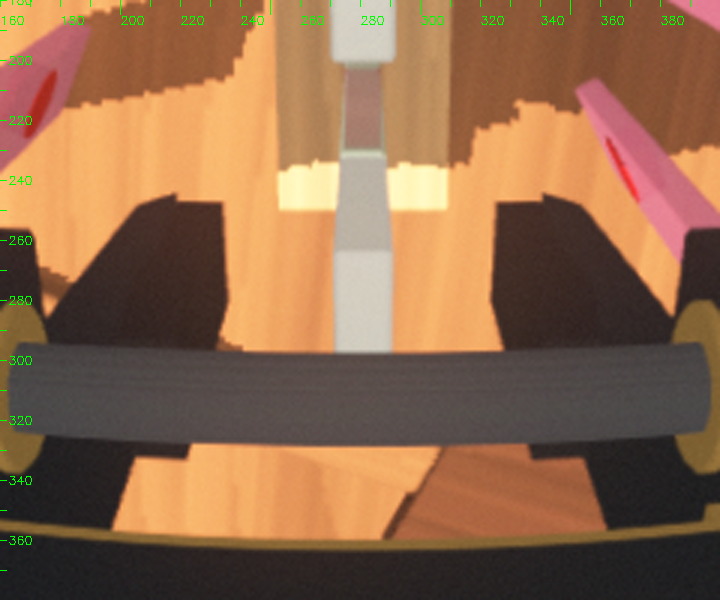

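View pics/s13.png

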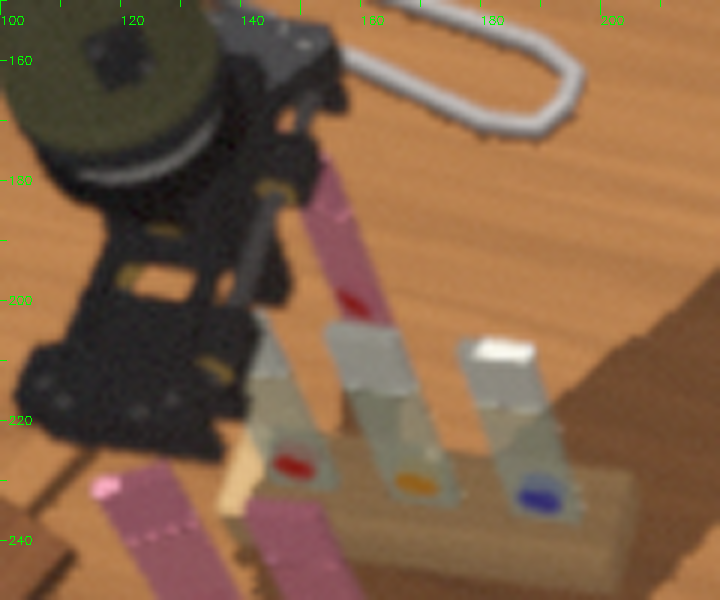

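The crop confirms the red chip between the jaws, with the strip 1.5 mm off centre. I'll re-centre and close gently.

Call:
send_rows:
  commands: [0.006,0,0,0,0,0,0.5,0,0,0,0,0,0,0.6,0,0,0,0,0,0,0.75,0,0,0,0,0,0,0.85,0,0,0,0,0,0,1,0,0,0,0,0,0,1,0,0,0,0,0,0,1,0,0,0,0,0,0,1]
  newtons: 25

```text
clock: 15.45
tool_pos: [0.6194, -0.3152, 0.1025]
eef_rot: [0.471, 0.526, -0.471, 0.528]
contact_force: [-0.6, -0.7, 0.6]
opening: 0.092
```

```bash
python3 look.py 14 wrist;python3 - <<'E'
from h import *
crop('pics/wrist14.png',160,150,400,350,3,'pics/w14.png')
E
```

```text
15.5 [ 0.6195 -0.3152  0.1025] approach [ 0.002 -0.001 -1.   ] jawdeg 6.39 F [-0.46  1.41  1.09] open 0.091 q [ 0.61  0.93 -0.43  1.41  0.44  0.9   0.17]
```

View pics/w14.png

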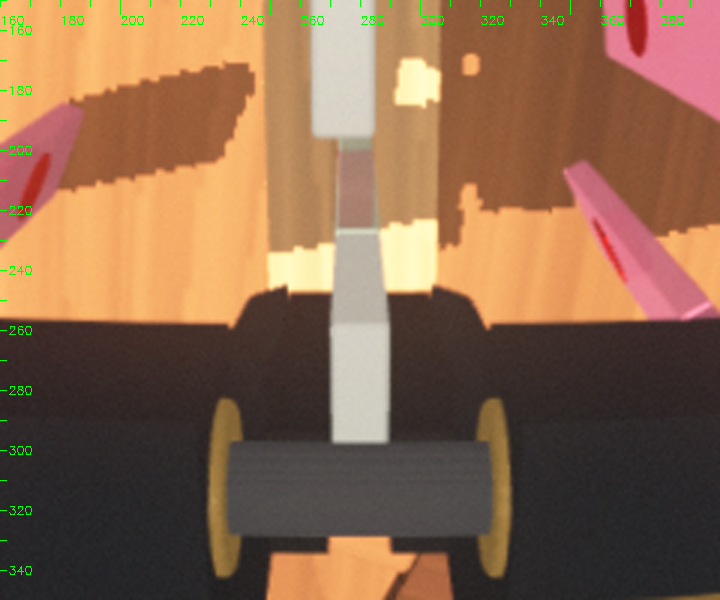

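Call:
send_rows:
  commands: [0,0,0.03,0,0,0,1,0,0,0.06,0,0,0,1,0,0,0.1,0,0,0,1,0,0,0.14,0,0,0,1,0,0,0.14,0,0,0,1,0,0,0.14,0,0,0,1,0,0,0.1,0,0,0,1,0,0,0.05,0,0,0,1,0,0,0,0,0,0,1]

```text
clock: 16.4
tool_pos: [0.6201, -0.3131, 0.3085]
eef_rot: [0.473, 0.525, -0.469, 0.53]
contact_force: [1.0, -0.9, -1.3]
opening: 0.085
```

```bash
python3 look.py 15 wrist scene top
```

```text
16.55 [ 0.6183 -0.3128  0.3045] approach [ 0.004  0.002 -1.   ] jawdeg 6.53 F [-0.53 -0.59 -1.74] open 0.088 q [ 0.62  0.73 -0.49  1.18  0.33  1.3   0.27]
```

View pics/scene15.png

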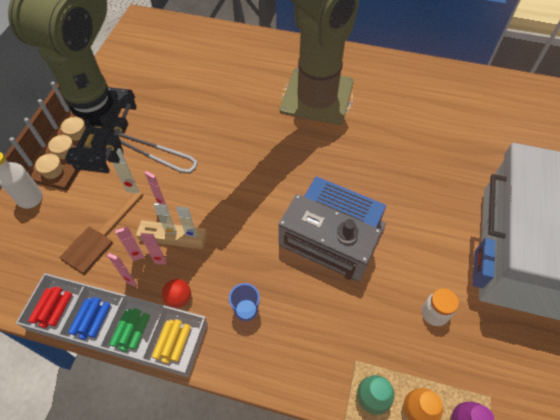

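View pics/wrist15.png

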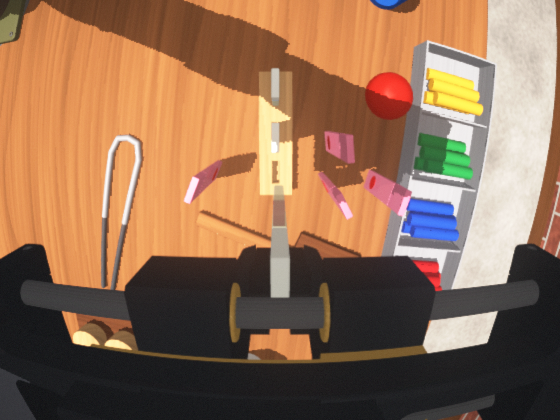

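Call:
send_rows:
  commands: [-0.01,0.04,0.01,0,0,-0.01,1,-0.02,0.1,0.01,0,0,-0.02,1,-0.03,0.14,0.01,0,0,-0.02,1,-0.035,0.16,0.01,0,0,-0.03,1,-0.035,0.16,0.01,0,0,-0.03,1,-0.035,0.16,0.01,0,0,-0.03,1,-0.035,0.16,0.01,0,0,-0.03,1,-0.035,0.16,0.01,0,0,-0.02,1,-0.03,0.14,0,0,0,-0.01,1,-0.02,0.1,0,0,0,0,1,-0.01,0.04,0,0,0,0,1,0,0,0,0,0,0,1]

```text
clock: 17.75
tool_pos: [0.5259, 0.0458, 0.3126]
eef_rot: [-0.548, -0.45, 0.555, -0.435]
contact_force: [0.2, 0.0, -0.1]
opening: 0.089
```

```bash
python3 look.py 16 scene
```

```text
17.8 [0.5262 0.0447 0.3125] approach [-0.022  0.01  -1.   ] jawdeg -12.56 F [-0.18  0.83 -1.54] open 0.085 q [ 0.13  0.47 -0.46  1.67  0.21  1.07 -0.61]
```

View pics/scene16.png

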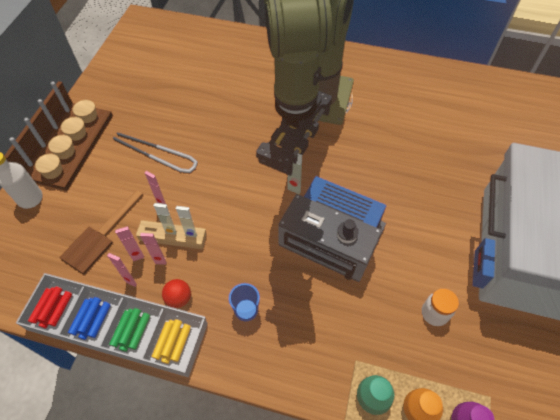

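Call:
send_rows:
  commands: [0.005,0.07,-0.04,-0.006,-0.014,0.005,1,0.006,0.08,-0.08,0,0,0,1,0.004,0.05,-0.06,0,0,0,1,0,0.02,-0.02,0,0,0,1,0,0,0,0,0,0,1,0,0,0,0,0,0,1]

```text
clock: 18.4
tool_pos: [0.5335, 0.0875, 0.2598]
eef_rot: [-0.553, -0.437, 0.556, -0.441]
contact_force: [-0.2, 0.0, 0.0]
opening: 0.088
```

```bash
python3 look.py 17 wrist scene
python3 - <<'E'
from h import *
crop('pics/wrist17.png',180,120,380,320,3,'pics/w17.png')
crop('pics/scene17.png',270,140,390,260,5,'pics/s17.png')
E
```

```text
18.5 [0.5336 0.0877 0.2601] approach [ 0.002 -0.007 -1.   ] jawdeg -13.28 F [-0.37 -0.51 -1.34] open 0.09 q [ 0.01  0.53 -0.43  1.74  0.27  0.93 -0.76]
```

View pics/w17.png

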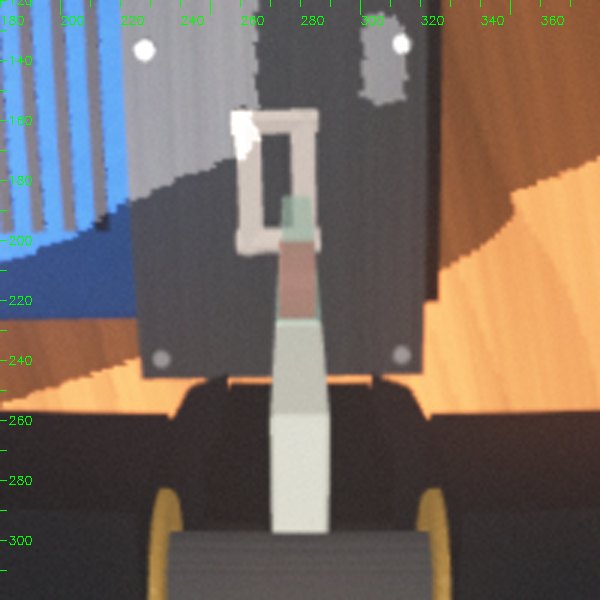

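View pics/s17.png

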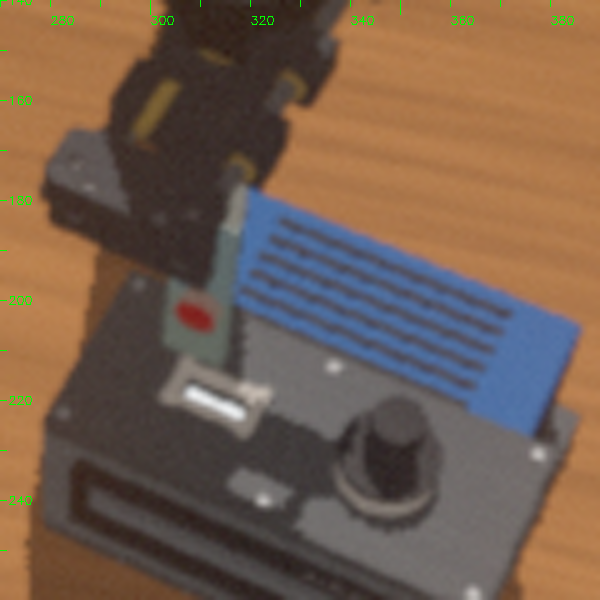

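Run:
```python
from h import *
s=load('pics/wrist17.pkl')
sl=atz(s,180+276/3-.3,120+181/3-.3,.125,True);print('slot',sl)
q=[atz(s,180+x/3-.3,120+y/3-.3,.12,True)[:2] for x,y in((144,50),(401,44),(401,355),(161,359))]
print(np.round(q,4),[np.degrees(np.arctan2(*(a-b)[::-1])) for a,b in((q[0],q[3]),(q[1],q[2]))])
a=np.radians(-13.28);ex=np.array([np.cos(a),np.sin(a)]);ey=np.array([-ex[1],ex[0]])
t=np.array([.5336,.0877])
for z in(.160,.1656,.170):
  p=atz(s,278.5,185,z,True)[:2]-ey*.015; print(z,p.round(4),'off x,y',((p-t)@ex).round(4),((p-t)@ey).round(4))
# chip projections
for z in (.1656,):
  print(proj(s,[*(t+ey*.015),z],True),proj(s,[*(t+ey*.015),z+.155],True),proj(s,[*(t+ey*.015),z+.115],True))
S=load('pics/scene17.pkl')
for z in(.160,.1656,.171): print(z,'chip scene',proj(S,[*(t+ex*.004),z+.036]),[proj(S,[*(t+ex*.004+ey*d),z]).round(1).tolist() for d in(-.015,.015)])
```

```text
slot [0.53052734 0.10051857 0.125     ]
[[0.4984 0.1525]
 [0.5805 0.1347]
 [0.5582 0.0297]
 [0.4758 0.0476]] [np.float64(77.84848590210946), np.float64(78.03490151213046)]
0.16 [0.534  0.0863] off x,y 0.0007 -0.0013
0.1656 [0.5343 0.0874] off x,y 0.0007 -0.0002
0.17 [0.5345 0.0882] off x,y 0.0007 0.0007
[277.65193079 184.82785727] [276.82505783 260.59946494] [277.16863053 228.30384629]
0.16 chip scene [307.92676036 204.56014762] [[301.5, 210.0], [312.8, 215.2]]
0.1656 chip scene [308.0597729  203.26848699] [[301.6, 208.8], [312.9, 214.0]]
0.171 chip scene [308.18914827 202.01214628] [[301.7, 207.6], [313.1, 212.8]]
```

Call:
send_rows:
  commands: [-0.008,0.025,0,0.0045,0,0.0125,1,-0.008,0.025,-0.02,0,0,0,1,0,0,0,0,0,0,1,0,0,0,0,0,0,1]

```text
clock: 18.9
tool_pos: [0.5301, 0.1001, 0.2562]
eef_rot: [0.552, 0.443, -0.549, 0.445]
contact_force: [-0.3, -0.4, -1.0]
opening: 0.089
```

```bash
python3 look.py 18 wrist scene
python3 - <<'E'
from h import *
crop('pics/wrist18.png',220,140,340,280,4,'pics/w18.png')
crop('pics/scene18.png',280,170,340,240,8,'pics/s18.png')
E
```

```text
19.0 [0.5301 0.1001 0.2561] approach [ 0.005  0.001 -1.   ] jawdeg -12.19 F [-0.34 -0.14 -1.56] open 0.091 q [-0.    0.53 -0.44  1.76  0.28  0.91 -0.77]
```

View pics/w18.png

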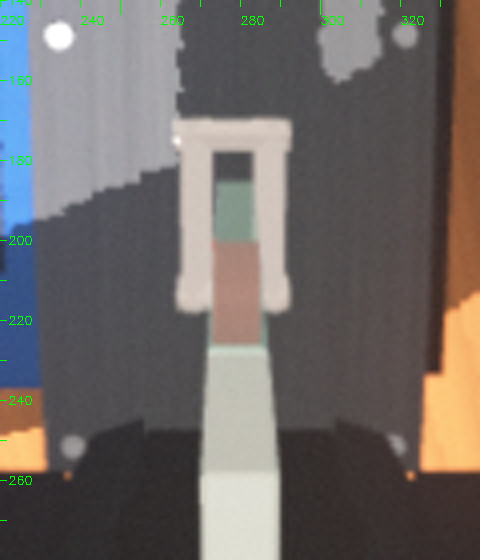

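View pics/s18.png

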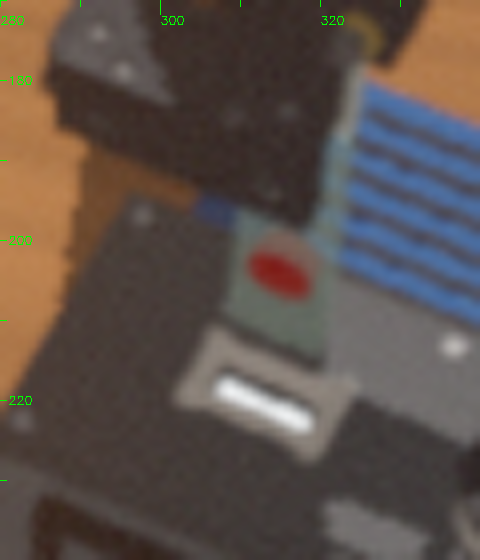

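Run:
```python
from h import *
s=load('pics/wrist18.pkl')
sl=atz(s,278.3,193.4,.124,True)[:2];print('slot',sl)
a=np.radians(-12.15);ex=np.array([np.cos(a),np.sin(a)]);ey=np.array([-ex[1],ex[0]])
p=atz(s,278.3,184.9,.1616,True)[:2]-ey*.015; print(p,'need x,y(viewer)',((sl-p)@ex).round(4),((sl-p)@ey).round(4))
q=atz(s,278.3,140+150/4-.4,.115,True)[:2]  # far inner edge of slot
print('slot from inner far edge',q-ey*.016)
c=[.530,.0998]
for dy in(.021,-.021,.016,-.016): print(dy,proj(s,[*(np.array(c)+ey*dy),.125 if abs(dy)>.02 else .12],True).round(1))
```

```text
slot [0.53098916 0.10015836]
[0.5310959  0.10076343] need x,y(viewer) 0.0 -0.0006
slot from inner far edge [0.53076346 0.09891945]
0.021 [277.3 173. ]
-0.021 [277.4 214.8]
0.016 [277.4 177.2]
-0.016 [277.4 208.6]
```

Call:
send_rows:
  commands: [0,-0.002,-0.04,0,0,0,1,0,0,-0.04,0,0,0,1,0,0,-0.03,0,0,0,1,0,0,0,0,0,0,1,0,0,0,0,0,0,1]

```text
clock: 19.5
tool_pos: [0.5296, 0.099, 0.2254]
eef_rot: [0.551, 0.443, -0.549, 0.445]
contact_force: [-0.2, 0.1, -0.8]
opening: 0.088
```

```bash
python3 look.py 19 wrist scene
python3 - <<'E'
from h import *
crop('pics/wrist19.png',220,140,340,280,4,'pics/w19.png')
crop('pics/scene19.png',280,170,340,240,8,'pics/s19.png')
E
```

```text
19.6 [0.5297 0.099  0.2257] approach [ 0.003  0.    -1.   ] jawdeg -12.22 F [ 0.2   0.76 -1.  ] open 0.088 q [-0.01  0.57 -0.42  1.8   0.3   0.84 -0.79]
```

View pics/w19.png

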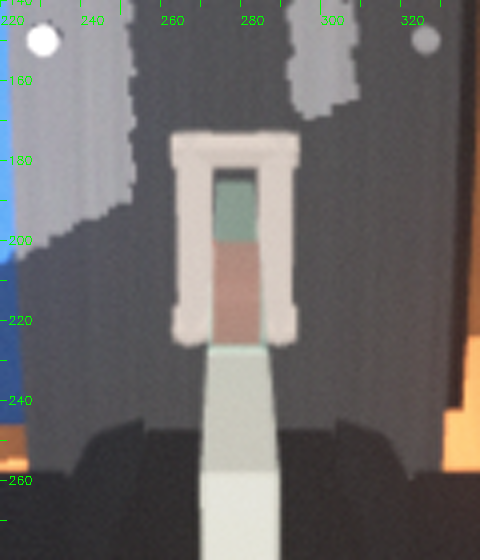

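View pics/s19.png

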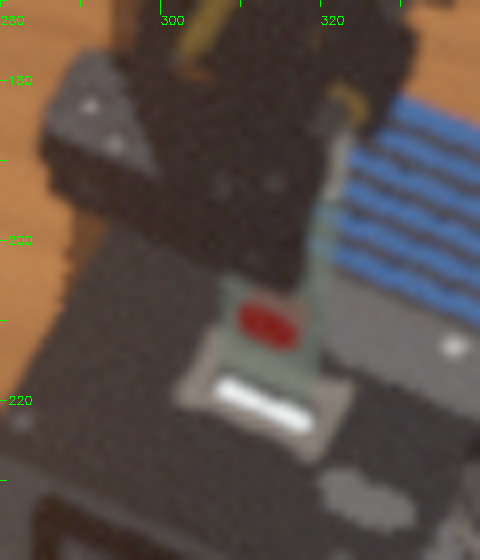

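Run:
```python
from h import *
s=load('pics/wrist19.pkl')
a=np.radians(-12.15);ex=np.array([np.cos(a),np.sin(a)]);ey=np.array([-ex[1],ex[0]])
p=atz(s,278.3,184.9,.131,True)[:2]-ey*.015
print('foot',p)
for n,v,z,d in(('lipouter far',140+132/4-.4,.125,.021),('slot far',140+168/4-.4,.12,.016),('slot far low',140+168/4-.4,.11,.016),('lip near',140+345/4-.4,.125,-.021)):
    q=atz(s,278.4,v,z,True)[:2]-ey*d; print(n,q,'need',((q-p)@ex).round(4),((q-p)@ey).round(4))
```

```text
foot [0.53042691 0.09962213]
lipouter far [0.53132655 0.10328669] need 0.0001 0.0038
slot far [0.5304926  0.09950651] need 0.0001 -0.0001
slot far low [0.5301107  0.09774908] need 0.0001 -0.0019
lip near [0.52982501 0.096862  ] need -0.0 -0.0028
```

Foot is centred on the slot to within about 0.5 mm, so I'll lower gently.

Call:
send_rows:
  commands: [0,0,-0.012,0,0,0,1,0,0,-0.016,0,0,0,1,0,0,-0.016,0,0,0,1,0,0,-0.016,0,0,0,1,0,0,0,0,0,0,1]

```text
clock: 20.1
tool_pos: [0.5301, 0.0992, 0.2101]
eef_rot: [0.552, 0.443, -0.549, 0.445]
contact_force: [0.3, 0.8, -0.9]
opening: 0.088
```

```bash
python3 look.py 20 wrist scene
python3 - <<'E'
from h import *
crop('pics/wrist20.png',220,140,340,280,4,'pics/w20.png')
E
```

```text
20.2 [0.5304 0.0994 0.2106] approach [ 0.006  0.001 -1.   ] jawdeg -12.22 F [ 0.25  0.08 -1.29] open 0.09 q [-0.02  0.59 -0.41  1.82  0.32  0.8  -0.8 ]
```

View pics/w20.png

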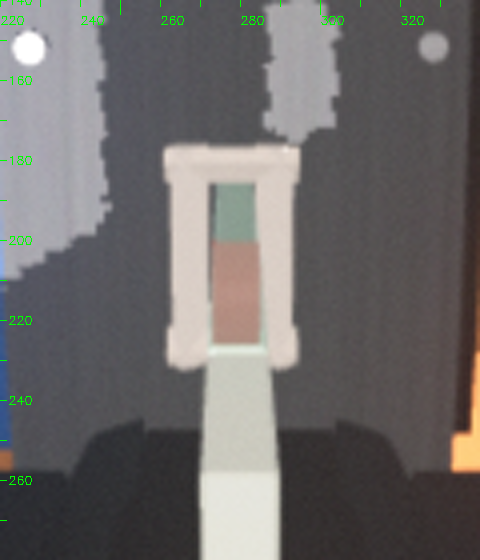

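Call:
send_rows:
  commands: [-0.002,-0.002,-0.01,0,0.004,0,1,0,0,-0.016,0,0,0,1,0,0,-0.016,0,0,0,1,0,0,0,0,0,0,1]

```text
clock: 20.6
tool_pos: [0.5304, 0.0988, 0.1995]
eef_rot: [0.551, 0.444, -0.55, 0.443]
contact_force: [-0.3, -0.1, -0.7]
opening: 0.086
```

```bash
python3 look.py 21 wrist
python3 - <<'E'
from h import *
crop('pics/wrist21.png',220,140,340,280,4,'pics/w21.png')
E
```

```text
20.65 [0.5305 0.0989 0.1997] approach [ 0.     0.001 -1.   ] jawdeg -12.24 F [-0.64  0.11 -1.3 ] open 0.087 q [-0.02  0.6  -0.41  1.82  0.32  0.78 -0.81]
```

View pics/w21.png

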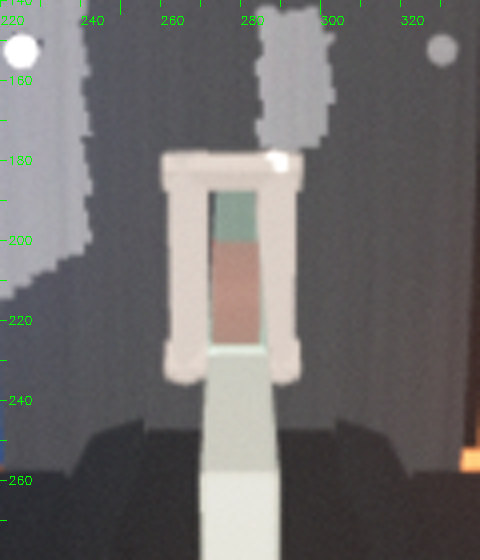

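Call:
send_rows:
  commands: [-0.003,0,-0.016,0,0,0,1,0,0,-0.024,0,0,0,1,0,0,-0.024,0,0,0,1,0,0,-0.024,0,0,0,1,0,0,-0.024,0,0,0,1,0,0,0,0,0,0,1]

```text
clock: 21.25
tool_pos: [0.5295, 0.0989, 0.169]
eef_rot: [0.551, 0.444, -0.55, 0.444]
contact_force: [-0.4, -1.0, -1.8]
opening: 0.087
```

```bash
python3 look.py 22 wrist
python3 - <<'E'
from h import *
crop('pics/wrist22.png',220,140,340,280,4,'pics/w22.png')
E
```

```text
21.3 [0.5298 0.099  0.1694] approach [ 0.     0.002 -1.   ] jawdeg -12.23 F [ 0.93 -0.11 -0.84] open 0.093 q [-0.04  0.64 -0.38  1.86  0.35  0.7  -0.83]
```

View pics/w22.png

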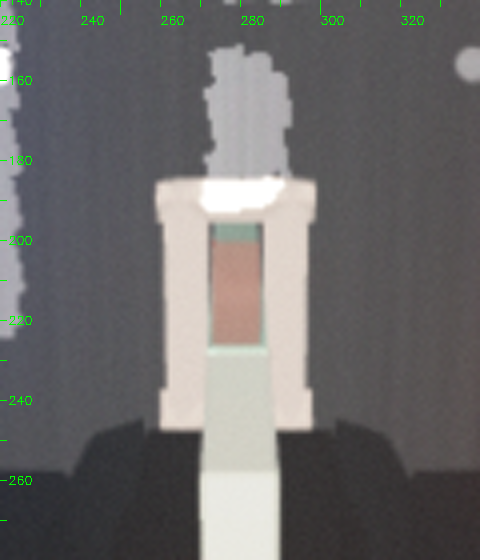

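Centred and no contact. Remaining to rep z 0.1305: 39 mm.

Call:
send_rows:
  commands: [0,0,-0.02,0,0,0,1,0,0,-0.024,0,0,0,1,0,0,-0.024,0,0,0,1,0,0,-0.024,0,0,0,1,0,0,-0.024,0,0,0,1,0,0,-0.02,0,0,0,1,0,0,-0.012,0,0,0,1,0,0,0,0,0,0,1]

```text
clock: 22.1
tool_pos: [0.5299, 0.0992, 0.1291]
eef_rot: [0.551, 0.444, -0.55, 0.444]
contact_force: [0.5, 0.4, -0.2]
opening: 0.09
```

```bash
python3 look.py 23 wrist scene top
python3 - <<'E'
from h import *
crop('pics/wrist23.png',220,140,340,280,4,'pics/w23.png')
crop('pics/scene23.png',260,160,400,280,5,'pics/s23.png')
E
```

```text
22.25 [0.5303 0.0993 0.1298] approach [ 0.002  0.002 -1.   ] jawdeg -12.23 F [-0.39  0.   -2.09] open 0.089 q [-0.06  0.7  -0.35  1.89  0.39  0.61 -0.87]
```

View pics/w23.png

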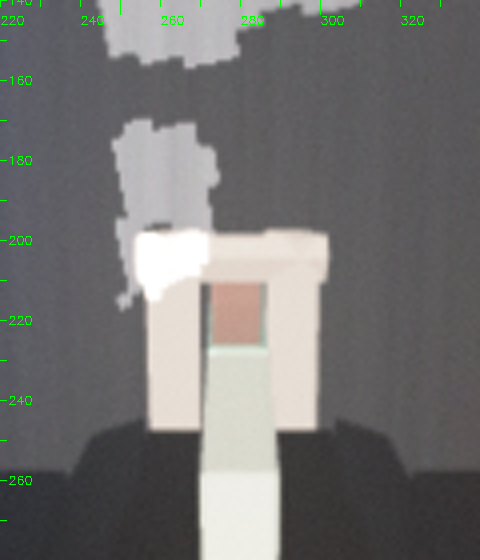

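View pics/s23.png

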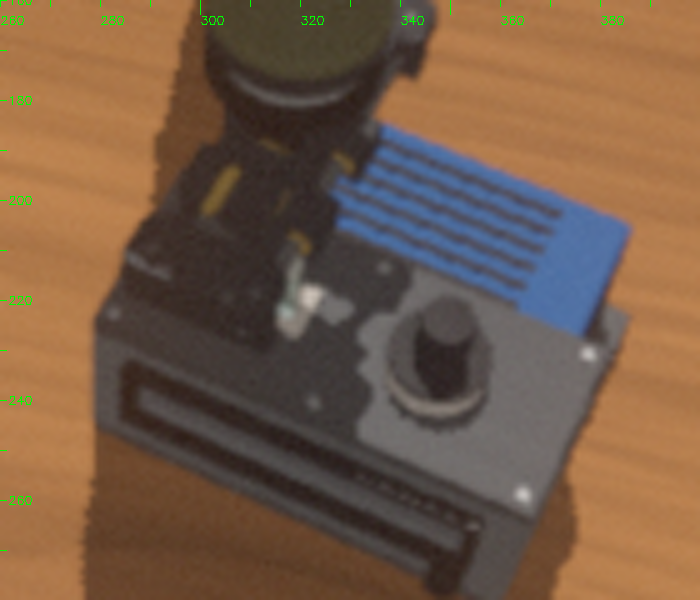

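```bash
python3 - <<'E'
from h import *
a=np.radians(-12.2);ex=np.array([np.cos(a),np.sin(a)])
for f,t,rz,ob in(('18',(.5301,.1001),.2561,(314.8,203.7)),('19',(.5297,.099),.2257,(313.1,209.9))):
    S=load(f'pics/scene{f}.pkl')
    for off in(.0915,.0945,.0975): print(f,off,proj(S,[*(np.array(t)+ex*.0047),rz-off+.036]).round(1),ob)
E
python3 look.py 24
```

```text
18 0.0915 [313.5 203.7] (314.8, 203.7)
18 0.0945 [313.5 204.4] (314.8, 203.7)
18 0.0975 [313.4 205.1] (314.8, 203.7)
19 0.0915 [312.3 210.3] (313.1, 209.9)
19 0.0945 [312.2 211. ] (313.1, 209.9)
19 0.0975 [312.1 211.6] (313.1, 209.9)
22.25 [0.5303 0.0993 0.1298] approach [ 0.002  0.002 -1.   ] jawdeg -12.23 F [-0.39  0.   -2.09] open 0.089 q [-0.06  0.7  -0.35  1.89  0.39  0.61 -0.87]
```

View pics/top23.png

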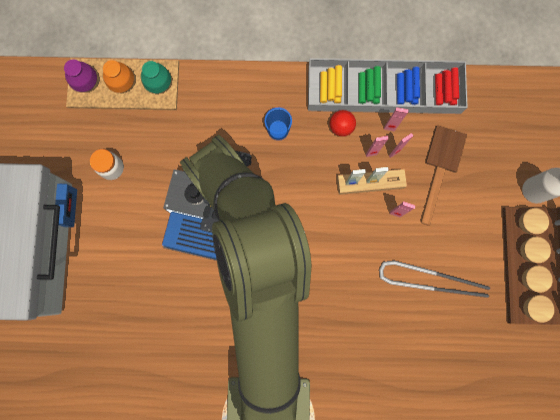

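Call:
send_rows:
  commands: [-0.002,0,0.003,0,0,0,1,0,0,0,0,0,0,1,0,0,0,0,0,0,1,0,0,0,0,0,0,1]

```text
clock: 22.65
tool_pos: [0.5303, 0.0995, 0.1314]
eef_rot: [0.552, 0.444, -0.549, 0.444]
contact_force: [0.4, 0.3, -1.1]
opening: 0.089
```

```bash
python3 look.py 25 wrist scene; python3 -c "
from h import *
crop('pics/wrist25.png',220,140,340,280,4,'pics/w25.png')"
```

```text
22.75 [0.5303 0.0995 0.1314] approach [ 0.003  0.003 -1.   ] jawdeg -12.23 F [-0.69  0.1  -1.18] open 0.087 q [-0.06  0.7  -0.35  1.9   0.39  0.61 -0.87]
```

View pics/w25.png

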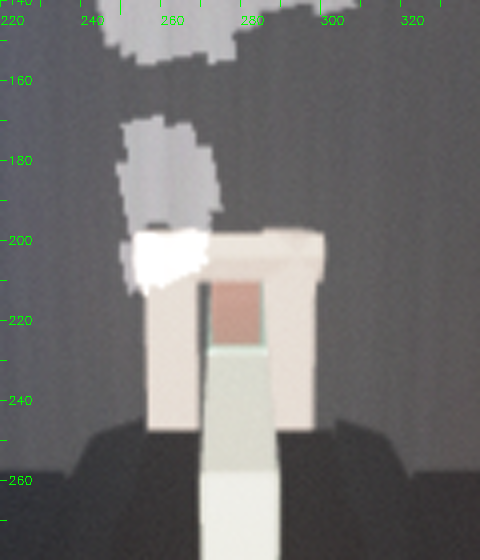

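```bash
python3 -c "
from plant import job
print(job.finish_job())"
```

```text
the job is handed in; nothing more can be done
None
```

The job is handed in. The plug is fully home and released in the rod port, and the strip with the red chip is held upright in the slot; no verdict was reported.

- **Plug:** After release, its flange outline matched the model of a seated plug to about 1 px in the wrist and scene images.
- **Strip:** It was gripped at 8 mm opening and lowered through the slot with no contact force above sensor noise. The chip is about 73 mm above the bench (target 72 mm), estimated from the reported tool height and good to about 3 mm. The foot is about 37 mm above the bench, clear of the chamber floor. The tool is within 0.3 degrees of vertical. The chip itself was not seen through the window, because the arm was in the way.
- **Other things:** In the top view just before the final small adjustment, the blue and amber strips stood in the rack and the bystanders looked unmoved.
- **What disagreed:** The fingers appear to end about 30 mm short of the reported TCP, so the first grasp closed above the plug's knob without touching it. I corrected for this in every later grasp. Camera positions differed from each other by 1–2 mm. In the last picture the strip sat slightly towards +x in the slot.

The run took about 23 s of the 64 s allowed.

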